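# Put the light-sensitive samples away in the dark

## Task

Everything light-sensitive must go out of the light. Pull the drawer open, lay every sample cassette that is on the bench flat inside it, and push the drawer fully shut; the tall reference cell, kept upright all the way, goes fully down into the one empty pocket of the covered dark tray, which you must find by feeling the shutters gently, for there are glass vials under the others. Do not disturb the bottle, the beaker or the post.

Things in the scene. Friction and masses are not known exactly. Their poses are not given: they have to be found in the camera images.
- tray: Dark tray fixed to the bench: grey box 86 (x) x 302 (y) x 80 mm high, origin centre of its underside. Five 46 mm square pockets in a row along y, 58 mm apart, each closed by a sprung black 45 mm square shutter whose flat top stands 12 mm proud of the tray. All look alike. Under four sits a short glass vial put in from below on a stiff sprung seat; the fifth pocket is empty: which one cannot be seen, only felt.
- cell: Reference cell: upright round cell 40 mm in diameter, 120 mm tall, about 0.25 kg, lower 62 mm clear glass, upper 58 mm black cap (grip there), loose on the bench. Origin: centre of its underside, z up its axis. It fits a pocket with 3 mm to spare all round; in the empty one its own weight pushes the shutter to its stop, its foot then 40 mm below the tray's top, 40 mm above the bench.
- cabinet: Blue steel instrument cabinet fixed to the bench, 185 (x) x 255 (y) x 100 mm high, closed top, one white-fronted drawer that opens along the cabinet's -x. Origin: on the bench, 20 mm in front of the middle of its body's front; x points into the cabinet.
- drawer (a joint): Drawer travel in m: 0 = shut, 0.145 = fully open (end stop). It slides with about 1.2 N of friction and stays where it is left.
- drawer_handle (a point): Middle of the drawer's handle, moving with it: a level steel bar 10 mm thick, 110 mm long along the cabinet's y, its centre line 42 mm in front of the drawer's front panel and 76 mm above the bench (the panel's top edge is 96 mm up). It can be pinched from above. Pull along this point's -x, push along +x.
- drawer_in (a point): Centre of the drawer's inner floor, moving with the drawer, axes as the cabinet's. The floor is 142 (x) x 230 (y) mm, 18 mm above the bench; the walls are 4 mm thick and rise 56 mm above it, the front panel 78 mm. Four cassettes fit side by side. Fully open, all but the last few mm at the back is uncovered.
- pocket0 (a point): Pocket 0 of the tray (y = -116 mm in the tray's frame): the centre of its shutter's flat top when the shutter is up, 92 mm above the bench. The point does not move with the shutter; axes as the tray's.
- shutter0 (a joint): How far shutter 0 is pressed down, m: 0 = up, 0.052 = right down, in the empty pocket, where its spring pushes back with only 0.3 N rising to 1 N. Over a vial it meets the vial at 0.003: from there it takes about 3 N and 1.5 N more for each mm, to a hard stop at 0.013. Let go, it springs back up.
- pocket1 (a point): Pocket 1 of the tray (y = -58 mm in the tray's frame): the centre of its shutter's flat top when the shutter is up, 92 mm above the bench. The point does not move with the shutter; axes as the tray's.
- shutter1 (a joint): How far shutter 1 is pressed down, m: 0 = up, 0.052 = right down, in the empty pocket, where its spring pushes back with only 0.3 N rising to 1 N. Over a vial it meets the vial at 0.003: from there it takes about 3 N and 1.5 N more for each mm, to a hard stop at 0.013. Let go, it springs back up.
- pocket2 (a point): Pocket 2 of the tray (y = 0 mm in the tray's frame): the centre of its shutter's flat top when the shutter is up, 92 mm above the bench. The point does not move with the shutter; axes as the tray's.
- shutter2 (a joint): How far shutter 2 is pressed down, m: 0 = up, 0.052 = right down, in the empty pocket, where its spring pushes back with only 0.3 N rising to 1 N. Over a vial it meets the vial at 0.003: from there it takes about 3 N and 1.5 N more for each mm, to a hard stop at 0.013. Let go, it springs back up.
- pocket3 (a point): Pocket 3 of the tray (y = 58 mm in the tray's frame): the centre of its shutter's flat top when the shutter is up, 92 mm above the bench. The point does not move with the shutter; axes as the tray's.
- shutter3 (a joint): How far shutter 3 is pressed down, m: 0 = up, 0.052 = right down, in the empty pocket, where its spring pushes back with only 0.3 N rising to 1 N. Over a vial it meets the vial at 0.003: from there it takes about 3 N and 1.5 N more for each mm, to a hard stop at 0.013. Let go, it springs back up.
- pocket4 (a point): Pocket 4 of the tray (y = 116 mm in the tray's frame): the centre of its shutter's flat top when the shutter is up, 92 mm above the bench. The point does not move with the shutter; axes as the tray's.
- shutter4 (a joint): How far shutter 4 is pressed down, m: 0 = up, 0.052 = right down, in the empty pocket, where its spring pushes back with only 0.3 N rising to 1 N. Over a vial it meets the vial at 0.003: from there it takes about 3 N and 1.5 N more for each mm, to a hard stop at 0.013. Let go, it springs back up.
- cassette0: Sample cassette: flat aluminium block 90 (x) x 36 (y) x 20 mm high with an upright black grip rib, 50 (x) x 12 (y) x 30 mm, along the middle of its top (50 mm high in all), about 0.13 kg, lying loose on the bench, to be picked up by the rib. Origin: centre of its underside, x along its length. Three or all four of them are present.
- cassette1: Sample cassette: flat aluminium block 90 (x) x 36 (y) x 20 mm high with an upright black grip rib, 50 (x) x 12 (y) x 30 mm, along the middle of its top (50 mm high in all), about 0.13 kg, lying loose on the bench, to be picked up by the rib. Origin: centre of its underside, x along its length. Three or all four of them are present.
- cassette2: Sample cassette: flat aluminium block 90 (x) x 36 (y) x 20 mm high with an upright black grip rib, 50 (x) x 12 (y) x 30 mm, along the middle of its top (50 mm high in all), about 0.13 kg, lying loose on the bench, to be picked up by the rib. Origin: centre of its underside, x along its length. Three or all four of them are present.
- cassette3: Sample cassette: flat aluminium block 90 (x) x 36 (y) x 20 mm high with an upright black grip rib, 50 (x) x 12 (y) x 30 mm, along the middle of its top (50 mm high in all), about 0.13 kg, lying loose on the bench, to be picked up by the rib. Origin: centre of its underside, x along its length. Three or all four of them are present.
- bottle: Bystander: amber bottle 60 mm in diameter, 130 mm tall, standing on the bench. Origin: centre of its underside.
- beaker: Bystander: glass beaker 70 mm in diameter, 80 mm tall, behind the tray. Origin: centre of its underside.
- post: Bystander: steel post 19 mm in diameter on a round 72 mm foot, 142 mm tall, behind the tray. Origin: centre of its underside.
Mind the look-alikes: they are no part of the job. Leave any blue look-alike of the cassette1 alone.

How it is judged:
On the way, in this order (a step that is already met when the one before it is completed fails the run):
1. the drawer is pulled open (by 110 mm or more) (value of joint drawer above 0.11 m), for 0.2 s.
2. every cassette present lies flat inside the open drawer (value of joint drawer above 0.08 m and x of cassette0 in the frame of drawer_in between -0.075 and 0.075 m and y of cassette0 in the frame of drawer_in between -0.115 and 0.115 m and z of cassette0 in the frame of drawer_in between -0.01 and 0.03 m and linear speed of each of cassette0, cassette1, cassette2, cassette3 below 0.03 m/s and angle between each of cassette0, cassette1, cassette2, cassette3's own z axis and vertical below 0.4 rad and x of cassette1 in the frame of drawer_in between -0.075 and 0.075 m and y of cassette1 in the frame of drawer_in between -0.115 and 0.115 m and z of cassette1 in the frame of drawer_in between -0.01 and 0.03 m and x of cassette2 in the frame of drawer_in between -0.075 and 0.075 m and y of cassette2 in the frame of drawer_in between -0.115 and 0.115 m and z of cassette2 in the frame of drawer_in between -0.01 and 0.03 m and x of cassette3 in the frame of drawer_in between -0.075 and 0.075 m and y of cassette3 in the frame of drawer_in between -0.115 and 0.115 m and z of cassette3 in the frame of drawer_in between -0.01 and 0.03 m), for 0.2 s.
At the end, for the whole second after the job is handed in: The drawer is shut (within 8 mm) with every cassette present lying flat (within 0.4 rad) inside it; the reference cell stands upright (within 0.15 rad) in the empty pocket, its shutter pressed down by more than 45 mm, at rest (value of joint drawer below 0.008 m and x of cassette0 in the frame of drawer_in between -0.075 and 0.075 m and y of cassette0 in the frame of drawer_in between -0.115 and 0.115 m and z of cassette0 in the frame of drawer_in between -0.01 and 0.03 m and linear speed of each of cassette0, cassette1, cassette2, cassette3 below 0.03 m/s and angle between each of cassette0, cassette1, cassette2, cassette3's own z axis and vertical below 0.4 rad and x of cassette1 in the frame of drawer_in between -0.075 and 0.075 m and y of cassette1 in the frame of drawer_in between -0.115 and 0.115 m and z of cassette1 in the frame of drawer_in between -0.01 and 0.03 m and x of cassette2 in the frame of drawer_in between -0.075 and 0.075 m and y of cassette2 in the frame of drawer_in between -0.115 and 0.115 m and z of cassette2 in the frame of drawer_in between -0.01 and 0.03 m and x of cassette3 in the frame of drawer_in between -0.075 and 0.075 m and y of cassette3 in the frame of drawer_in between -0.115 and 0.115 m and z of cassette3 in the frame of drawer_in between -0.01 and 0.03 m and ((value of joint shutter0 above 0.045 m and horizontal distance between cell and pocket0 below 0.01 m) or (value of joint shutter1 above 0.045 m and horizontal distance between cell and pocket1 below 0.01 m) or (value of joint shutter2 above 0.045 m and horizontal distance between cell and pocket2 below 0.01 m) or (value of joint shutter3 above 0.045 m and horizontal distance between cell and pocket3 below 0.01 m) or (value of joint shutter4 above 0.045 m and horizontal distance between cell and pocket4 below 0.01 m)) and height (world z) of cell below 0.05 m and angle between cell's own z axis and vertical below 0.15 rad and linear speed of cell below 0.02 m/s); the robot touches nothing.
It fails at once if the tray's shutters and vials are pressed with more than 40 N by the fingers or the cell (contact force between any of the fingers, cell and tray above 40 N).
It fails at once if the reference cell is tipped over (more than 0.7 rad) (angle between cell's own z axis and vertical above 0.7 rad).
It fails at once if the bottle, the beaker or the post is moved more than 30 mm (distance of any of bottle, beaker, post from where it was at the start of the episode above 0.03 m).
Of cassette0, cassette1, cassette2, cassette3 only 3 to 4 are there at a start; the rules pass over those that are not, and their reading is None.
At some moment in a run one of cassette0, cassette1, cassette2, cassette3 may be knocked a few centimetres aside while the robot is not near it.
It also fails if it takes over 210 s, if anything falls off the work surface, if the arm or the gripper's body presses on something with over 40 N, if the wrist force passes 120 N, or if a joint passes its speed limit or range.

## Robot

A 6-joint arm with a two-finger parallel gripper is mounted at the origin on the work surface. World frame = base frame: x ahead of the robot, y to its left, z up, the work surface at z = 0. Lengths are in m, angles in rad, forces in N, time in s.
With the tool pointing down it reaches from about 0.35 to 1 m from the base axis. Payload 7.1 kg.
Tool frame: the origin (TCP) lies at the very end of the fingers, on their centre line; the grasp point (between the pads) lies 19 mm behind it (ctrl.grip_depth is the distance from the TCP to the grasp point, in m); z points along the fingers, y is the direction in which the jaws open and shut (so a half turn about z gives the same grasp; the last joint's range is limited). The gripper opens to 85 mm and grips with 20 to 120 N. Pads are 22 mm wide; open, the fingers measure 114 mm over their backs; the gripper's body (76 mm by 85 mm) begins 54 mm behind the grasp point. The pads swing forward as they close: fully open they stand 13 mm farther back than shut.
Start: joints at [1.171, 0.423, 1.63, -0, 1.089, -0.019], TCP at [0.232, 0.58, 0.202] pointing down, gripper open.
Joint ranges: [-3, 3], [-0.9, 2.11], [0.09, 2.58], [-1.31, 4.45], [0.11, 2.69], [-2.54, 2.54]. Speed limits (rad/s): [2.39, 2.39, 3.01, 3.14, 3.14, 3.14].

## Interface

Orientations are given as a unit quaternion [x, y, z, w].
In Python, from workcell import ctrl gives the robot as it stands.
- The arm moves only by the shell command python3 -m jog 'ROWS' [FORCE]. ROWS is JSON, a list of rows, each an object with "translation": the shift along the world's x, y, z in mm, a list of three; "turn": the turn about the world's z in rad; "fingers": the finger opening in mm, from 0 to 85.4. In form: [{"translation": [dx, dy, dz], "turn": turn, "fingers": fingers}, ...]. A call has exactly 5 rows; each row shifts and turns the pose as measured when the row begins; what a row does not reach is not made up. A row lasts 1/10 s, in which the tool goes at most 50 mm and 8.59 degrees, less where a joint would pass 70% of its speed; a pose out of reach is approached as far as the arm can. A call is refused whole if a number of a shift passes 50 or a number of a turn 0.15, either way. A call with a gripper value outside its range is refused whole. The fingers move at their own pace and stop on an object; FORCE is the grip in N (left out, the last holds). Time passes only in rows, so rows that do not move let the fingers close, or fill a call up. It gives the time, the measured TCP pose, the force and the opening at its end, in the units of the state.
- ctrl.get_obs(): the state, without advancing time (a new reading comes with each control period).
- ctrl.capture(name): name is "scene" or "side" or "wrist"; returns a dict with "pixels" (384x512x3 uint8, red, green, blue), "fx", "fy", "cx", "cy" (pixels), "T" (4x4, takes a point from camera to world coordinates). Camera axes: x right, y down, z forward; pixel columns grow to the right and rows downward; lengths in m; the calibration is good to about 2 mm. A picture is of the moment at which its call begins. There is no depth.
- ctrl.sign_off(): hands the job in, once; it reports no verdict.
The state is a dict: "time": time; "qpos": joint angles; "qvel": joint speeds; "effort": joint torques, N m; "tcp_pos": TCP position; "eef_rot": TCP orientation; "wrist_force": force on the tool from outside, world axes, zero at the start; "wrist_torque": the same for the moment, N m; "gripper_width": finger opening in m.
Only numpy, scipy, OpenCV 4.12 (cv2) and the standard library are available. Lean on these libraries where they do the work, as an engineer would, in place of code of your own. Each camera call takes 0.05 s, during which the arm holds its last target. There are 200 camera calls.

## Working session

There is one attempt and no reset: what is moved stays moved. The work goes in short steps, Python scripts to look and compute and a shell command to move; the robot and the scene stay as the last step left them, time stands still between calls to the robot, and variables do not carry over. Pictures are saved under pics/ and viewed, about 12 in all and at most 16, crops included, and the job is handed in when it is done.

```bash
ls; mkdir -p pics; cat > h.py <<'E'
import numpy as np, cv2
from workcell import ctrl
def cap(n,f=None):
    c=ctrl.capture(n)
    if f: cv2.imwrite('pics/'+f,c['pixels'][...,::-1])
    return c
def ray(c,u,v):
    T=np.array(c['T']);d=T[:3,:3]@np.array([(u-c['cx'])/c['fx'],(v-c['cy'])/c['fy'],1]);return T[:3,3],d
def onz(c,u,v,z):
    o,d=ray(c,u,v);return o+d*(z-o[2])/d[2]
def proj(c,p):
    T=np.array(c['T']);q=T[:3,:3].T@(np.array(p)-T[:3,3]);return c['fx']*q[0]/q[2]+c['cx'],c['fy']*q[1]/q[2]+c['cy']
def tri(c1,p1,c2,p2):
    o1,d1=ray(c1,*p1);o2,d2=ray(c2,*p2)
    s=np.linalg.lstsq(np.c_[d1,-d2],o2-o1,rcond=None)[0];a=o1+s[0]*d1;b=o2+s[1]*d2
    return (a+b)/2,np.linalg.norm(a-b)
def st():
    o=ctrl.get_obs();R=np.array(o['eef_rot']);return o
E
python3 - <<'E'
from h import *
import pickle
d={}
for n in('scene','side','wrist'):
    d[n]=cap(n,n+'0.png'); T=d[n]['T'];print(n,np.round(T,3).tolist(),d[n]['fx'])
pickle.dump(d,open('c0.pkl','wb'))
a=np.vstack([d['scene']['pixels'],d['side']['pixels']])
o=st();print({k:np.round(v,3).tolist() for k,v in o.items()},ctrl.grip_depth)
E
```

```text
pics
scene [[-0.676, 0.481, -0.559, 1.224], [0.737, 0.431, -0.521, 0.656], [-0.01, -0.764, -0.646, 0.813], [0.0, 0.0, 0.0, 1.0]] 409.46319434465215
side [[0.99, -0.093, 0.105, 0.439], [-0.14, -0.613, 0.777, -1.002], [-0.008, -0.784, -0.62, 0.945], [0.0, 0.0, 0.0, 1.0]] 450.2600992165077
wrist [[0.372, 0.879, 0.298, 0.155], [0.928, -0.352, -0.121, 0.611], [-0.001, 0.321, -0.947, 0.373], [0.0, 0.0, 0.0, 1.0]] 289.4873781489686
{'time': 0.15, 'qpos': [1.171, 0.424, 1.631, 0.0, 1.089, -0.019], 'qvel': [0.001, -0.0, -0.002, -0.001, -0.001, -0.001], 'effort': [-0.0, -55.777, -28.202, -0.0, 0.005, -0.0], 'tcp_pos': [0.232, 0.58, 0.201], 'eef_rot': [0.189, 0.982, -0.001, -0.0], 'wrist_force': [0.991, -0.056, 0.248], 'wrist_torque': [0.001, -0.007, -0.001], 'gripper_width': 0.085} 0.0187
```

View pics/scene0.png

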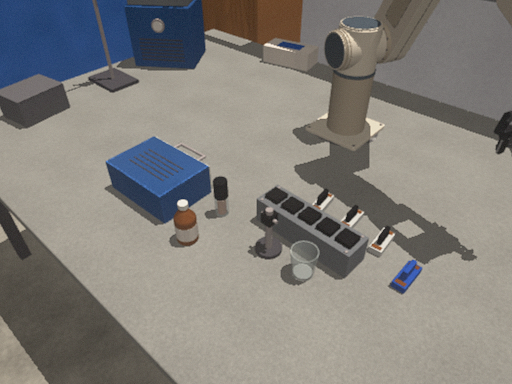

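View pics/side0.png

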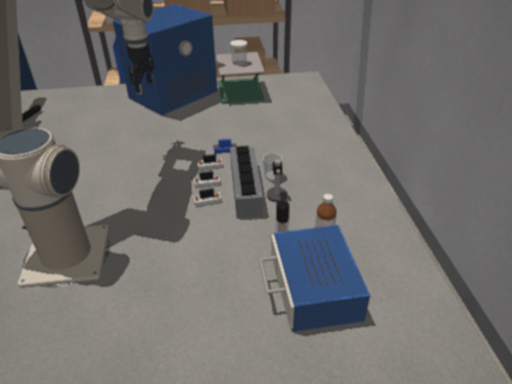

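The scene view shows the cabinet (155,175) with its handle (190,152), bottle (186,225), cell (220,195) and tray (310,228). It also shows three white cassettes (323,200), (352,215), (382,240) and a blue look-alike (406,275). The side view agrees: cassettes at (210,160), (207,178), (207,197) and blue at (225,145). I'll enlarge both in one crop.

```bash
python3 - <<'E'
from h import *
import pickle
d=pickle.load(open('c0.pkl','rb'))
a=d['scene']['pixels'][170:300,250:430];b=d['side']['pixels'][130:330,180:380]
A=cv2.resize(a,None,fx=4.4,fy=4.4,interpolation=cv2.INTER_CUBIC)[:, :]
B=cv2.resize(b,None,fx=3,fy=3,interpolation=cv2.INTER_CUBIC)
cv2.imwrite('pics/A.png',A[...,::-1]);cv2.imwrite('pics/B.png',B[...,::-1]);print(A.shape,B.shape)
E
```

```text
(572, 792, 3) (600, 600, 3)
```

View pics/A.png

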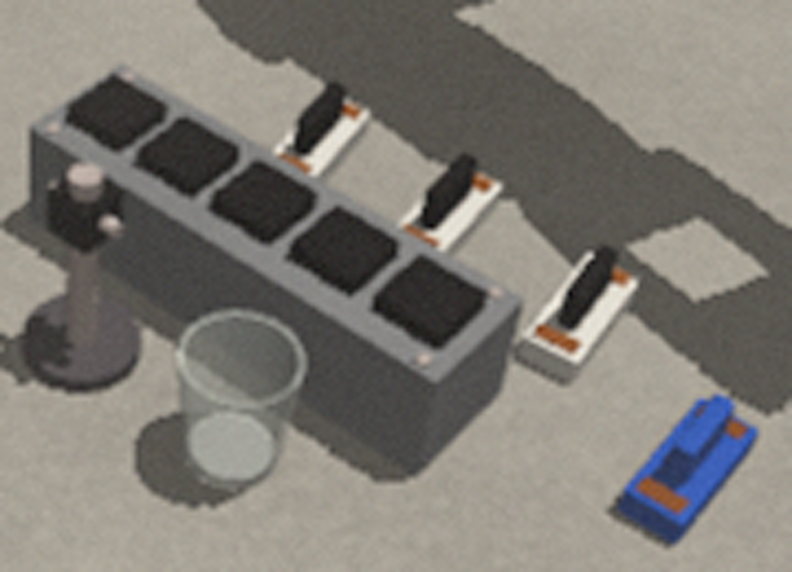

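View pics/B.png

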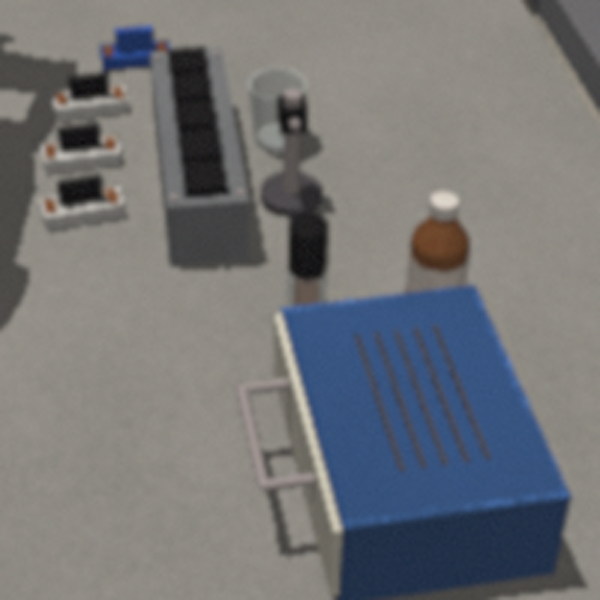

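Crop A shows three silver cassettes with black ribs, at crop (325,125), (455,200) and (580,315); the solid blue one at (690,470) is the look-alike and stays. Crop B shows the same three cassettes, plus the cell at (308,260), bottle and cabinet. Next I measure them.

```bash
python3 - <<'E'
from h import *
import pickle
d=pickle.load(open('c0.pkl','rb'));S=d['scene'];D=d['side']
def blobs(c,m,box,mn,mx):
    m=m.astype('uint8');M=np.zeros_like(m);x0,y0,x1,y1=box;M[y0:y1,x0:x1]=m[y0:y1,x0:x1]
    n,l,s,ce=cv2.connectedComponentsWithStats(M);return [(np.round(ce[i],1).tolist(),int(s[i,4])) for i in range(1,n) if mn<=s[i,4]<=mx]
for nm,c,box in(('scene',S,(300,180,420,290)),('side',D,(190,135,240,210))):
    p=c['pixels'].astype(int);r,g,b=p[...,0],p[...,1],p[...,2]
    o=blobs(c,(r-b>50),box,2,200);print(nm,'orange',[(q,n,np.round(onz(c,*q,.02)[:2],3).tolist()) for q,n in o])
    k=blobs(c,(p.max(2)<60),(300,180,420,290) if nm=='scene' else (190,135,232,210),15,5000);print(nm,'black',k)
    bl=blobs(c,(b-r>60),box,20,500);print(nm,'blue',[(q,n,np.round(onz(c,*q,.025)[:2],3).tolist()) for q,n in bl])
    if nm=='scene':ks=k
A=lambda u,v:(250+(u+.5)/4.4-.5,170+(v+.5)/4.4-.5);B=lambda u,v:(180+(u+.5)/3-.5,130+(v+.5)/3-.5)
print('tray scene top corners',[np.round(onz(S,*A(*q),.08)[:2],3).tolist() for q in((122,66),(33,128),(437,382),(522,300))])
print('shutters scene',[np.round(onz(S,*A(*q),.092)[:2],3).tolist() for q in((116,110),(187,154),(263,200),(343,248),(430,302))])
print('tray side top',[np.round(onz(D,*B(*q),.08)[:2],3).tolist() for q in((152,55),(220,52),(248,195),(168,202))])
print('cab side top',[np.round(onz(D,*B(*q),.1)[:2],3).tolist() for q in((278,312),(475,288),(568,495),(340,525))])
print('handle side ends',[np.round(onz(D,*B(*q),.076)[:2],3).tolist() for q in((241,386),(265,485))])
print('cell side top',np.round(onz(D,*B(308,218),.12)[:2],3), 'scene top',np.round(onz(S,220.5,181,.12)[:2],3))
print('bottle side cap',np.round(onz(D,*B(443,200),.13)[:2],3),'scene',np.round(onz(S,183,204,.13)[:2],3))
E
```

```text
scene orange [([329.3, 194.9], 9, [0.385, 0.193]), ([317.2, 206.7], 9, [0.452, 0.197]), ([358.9, 211.1], 10, [0.388, 0.296]), ([345.3, 223.0], 11, [0.456, 0.294]), ([390.4, 232.2], 12, [0.405, 0.403]), ([376.3, 246.4], 29, [0.476, 0.401]), ([416.7, 267.1], 9, [0.471, 0.509]), ([399.9, 281.8], 33, [0.54, 0.499])]
scene black [([322.1, 196.6], 89), ([301.3, 204.9], 23), ([351.4, 213.2], 99), ([309.7, 215.5], 248), ([327.6, 226.5], 281), ([383.2, 234.7], 103), ([347.0, 238.3], 304)]
scene blue [([407.7, 273.7], 303, [0.509, 0.503])]
side orange [([218.7, 160.3], 3, [0.478, 0.402]), ([200.0, 162.5], 4, [0.408, 0.398]), ([216.4, 177.2], 5, [0.462, 0.296]), ([196.5, 180.0], 6, [0.392, 0.29]), ([216.9, 194.8], 8, [0.457, 0.195]), ([196.4, 198.2], 5, [0.389, 0.187])]
side black [([208.8, 158.3], 80), ([206.1, 175.4], 83), ([206.3, 193.1], 93)]
side blue [([224.1, 140.3], 28, [0.508, 0.533]), ([222.8, 148.1], 57, [0.499, 0.476])]
tray scene top corners [[0.509, 0.092], [0.593, 0.09], [0.604, 0.388], [0.521, 0.391]]
shutters scene [[0.557, 0.126], [0.56, 0.184], [0.562, 0.242], [0.564, 0.3], [0.567, 0.359]]
tray side top [[0.522, 0.384], [0.604, 0.379], [0.597, 0.096], [0.513, 0.097]]
cab side top [[0.595, -0.106], [0.782, -0.1], [0.787, -0.349], [0.603, -0.351]]
handle side ends [[0.551, -0.17], [0.555, -0.284]]
cell side top [0.642 0.001] scene top [ 0.64  -0.002]
bottle side cap [ 0.774 -0.003] scene [0.776 0.004]
```

```bash
R='x'
python3 -m jog '[{"translation":[16,-40,0],"turn":-0.058,"fingers":36},{"translation":[16,-40,0],"turn":-0.058,"fingers":36},{"translation":[16,-40,0],"turn":-0.058,"fingers":36},{"translation":[16,-40,0],"turn":-0.058,"fingers":36},{"translation":[16,-40,0],"turn":-0.058,"fingers":36}]' 40
python3 -m jog '[{"translation":[16,-40,0],"turn":-0.058,"fingers":36},{"translation":[16,-40,0],"turn":-0.058,"fingers":36},{"translation":[16,-40,0],"turn":-0.058,"fingers":36},{"translation":[16,-40,0],"turn":-0.058,"fingers":36},{"translation":[16,-40,0],"turn":-0.058,"fingers":36}]'
```

```text
time: 0.65
tcp_pos: [0.3116, 0.3776, 0.1998]
eef_rot: [0.331, 0.944, -0.0, -0.0]
wrist_force: [1.0, 0.4, 0.7]
gripper_width: 0.0363
time: 1.15
tcp_pos: [0.3926, 0.169, 0.1997]
eef_rot: [0.468, 0.884, -0.0, -0.0]
wrist_force: [0.7, -0.3, -0.5]
gripper_width: 0.036
```

```bash
python3 - <<'E'
from h import *
import pickle
d=pickle.load(open('c0.pkl','rb'));S=d['scene'];D=d['side']
for a,b in(((322.1,196.6),(206.3,193.1)),((351.4,213.2),(206.1,175.4)),((383.2,234.7),(208.8,158.3))):
    print(np.round(tri(S,a,D,b)[0],3),tri(S,a,D,b)[1])
E
```

```text
[0.422 0.19  0.035] 0.0013157001525899894
[0.426 0.292 0.035] 0.001262704372460994
[0.442 0.398 0.035] 0.0004299976614714601
```

```bash
python3 -m jog '[{"translation":[16,-40,0],"turn":-0.056,"fingers":36},{"translation":[16,-40,0],"turn":-0.056,"fingers":36},{"translation":[16,-40,0],"turn":-0.056,"fingers":36},{"translation":[16,-40,0],"turn":-0.056,"fingers":36},{"translation":[16,-40,0],"turn":-0.056,"fingers":36}]'
python3 -m jog '[{"translation":[16,-40,0],"turn":-0.056,"fingers":36},{"translation":[16,-40,0],"turn":-0.056,"fingers":36},{"translation":[16,-38,0],"turn":-0.056,"fingers":36},{"translation":[10,-20,0],"turn":-0.056,"fingers":36},{"translation":[0,0,0],"turn":-0.056,"fingers":36}]'
python3 - <<'E'
from h import *
import pickle
d={n:cap(n) for n in('scene','side','wrist')};pickle.dump(d,open('c1.pkl','wb'))
cv2.imwrite('pics/w1.png',np.hstack([d['wrist']['pixels'][:,100:440],cv2.resize(d['side']['pixels'][180:340,220:380],(384,384))])[...,::-1])
o=st();x,y=o['eef_rot'][:2];print(np.round(o['tcp_pos'],4),np.arctan2(y*y-x*x,2*x*y))
E
```

```text
time: 1.65
tcp_pos: [0.4739, -0.0401, 0.2001]
eef_rot: [0.592, 0.806, 0.0, 0.0]
wrist_force: [0.8, 0.5, 0.5]
gripper_width: 0.0358
time: 2.15
tcp_pos: [0.5344, -0.1901, 0.1995]
eef_rot: [0.705, 0.709, 0.0, 0.001]
wrist_force: [-0.8, 0.6, 0.2]
gripper_width: 0.036
[ 0.5329 -0.1873  0.1993] 0.01193193564783164
```

View pics/w1.png

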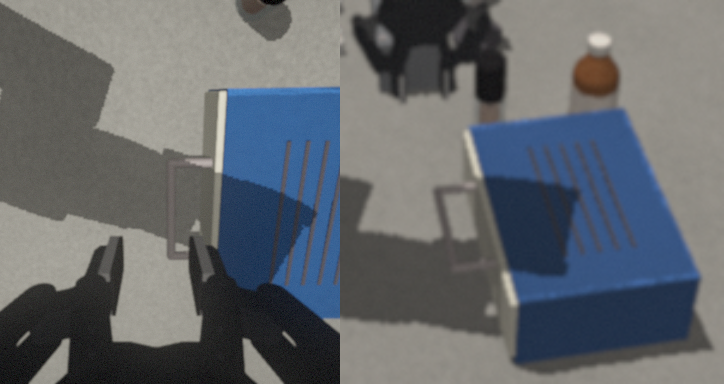

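The wrist view shows the handle bar from (270,160) to (270,256) in full-image pixels, just left of the panel. I'll check its position.

```bash
python3 - <<'E'
from h import *
import pickle
W=pickle.load(open('c1.pkl','rb'))['wrist']
for q in((272,160),(272,257),(327,91),(322,91),(312,91)): print(q,[np.round(onz(W,*q,z)[:2],3).tolist() for z in(.076,.096,.1)])
E
```

```text
(272, 160) [[0.549, -0.171], [0.548, -0.167], [0.548, -0.166]]
(272, 257) [[0.553, -0.287], [0.551, -0.274], [0.551, -0.272]]
(327, 91) [[0.6, -0.103], [0.596, -0.103], [0.595, -0.103]]
(322, 91) [[0.596, -0.103], [0.591, -0.103], [0.591, -0.103]]
(312, 91) [[0.586, -0.103], [0.582, -0.103], [0.582, -0.104]]
```

```bash
python3 -m jog '[{"translation":[10,-20,0],"turn":0.01,"fingers":36},{"translation":[8,-20,0],"turn":0.011,"fingers":36},{"translation":[0,0,-30],"turn":0,"fingers":36},{"translation":[0,0,-30],"turn":0,"fingers":36},{"translation":[0,0,-20],"turn":0,"fingers":36}]'
python3 - <<'E'
from h import *
o=st();x,y=o['eef_rot'][:2];print(np.round(o['tcp_pos'],4),np.arctan2(y*y-x*x,2*x*y))
E
```

```text
time: 2.8
tcp_pos: [0.553, -0.2255, 0.1209]
eef_rot: [0.69, 0.724, 0.002, 0.003]
wrist_force: [0.8, -0.0, 0.2]
gripper_width: 0.036
[ 0.553  -0.2255  0.1209] 0.04786773946698782
```

```bash
python3 -m jog '[{"translation":[-2,-2,-22],"turn":-0.01,"fingers":36},{"translation":[0,0,-22],"turn":0,"fingers":36},{"translation":[0,0,-17],"turn":0,"fingers":36},{"translation":[0,0,0],"turn":0,"fingers":36},{"translation":[0,0,0],"turn":0,"fingers":20}]'
python3 -m jog '[{"translation":[0,0,0],"turn":0,"fingers":0},{"translation":[0,0,0],"turn":0,"fingers":0},{"translation":[0,0,0],"turn":0,"fingers":0},{"translation":[0,0,0],"turn":0,"fingers":0},{"translation":[0,0,0],"turn":0,"fingers":0}]' 30
```

```text
time: 3.3
tcp_pos: [0.548, -0.2219, 0.0554]
eef_rot: [0.689, 0.725, 0.001, -0.0]
wrist_force: [0.1, -0.0, 0.3]
gripper_width: 0.0227
time: 3.8
tcp_pos: [0.5503, -0.2221, 0.0594]
eef_rot: [0.688, 0.726, 0.002, 0.003]
wrist_force: [0.5, 0.6, -0.2]
gripper_width: -0.0
```

```bash
python3 - <<'E'
from h import *
d={n:cap(n) for n in('scene','side','wrist')}
cv2.imwrite('pics/w2.png',np.hstack([d['wrist']['pixels'][:,100:440],cv2.resize(d['side']['pixels'][190:310,220:340],(384,384),interpolation=2)])[...,::-1])
E
```

```text
(no output)
```

View pics/w2.png

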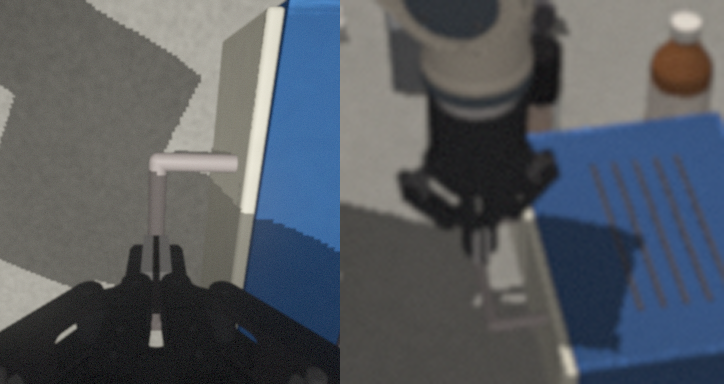

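The view is ambiguous: the bar runs into the pads, but the opening reads 0. A short pull will test it.

```bash
python3 -m jog '[{"translation":[-10,0,0],"turn":0,"fingers":0},{"translation":[-20,-1,0],"turn":0,"fingers":0},{"translation":[-20,-1,0],"turn":0,"fingers":0},{"translation":[0,0,0],"turn":0,"fingers":0},{"translation":[0,0,0],"turn":0,"fingers":0}]' 30
python3 - <<'E'
from h import *
d={n:cap(n) for n in('side','wrist')}
cv2.imwrite('pics/w3.png',np.hstack([d['wrist']['pixels'][:,100:440],cv2.resize(d['side']['pixels'][190:310,220:340],(384,384),interpolation=2)])[...,::-1])
E
```

```text
time: 4.45
tcp_pos: [0.4963, -0.2237, 0.0587]
eef_rot: [0.688, 0.726, 0.001, 0.002]
wrist_force: [-0.2, 0.2, 0.2]
gripper_width: -0.0
```

View pics/w3.png

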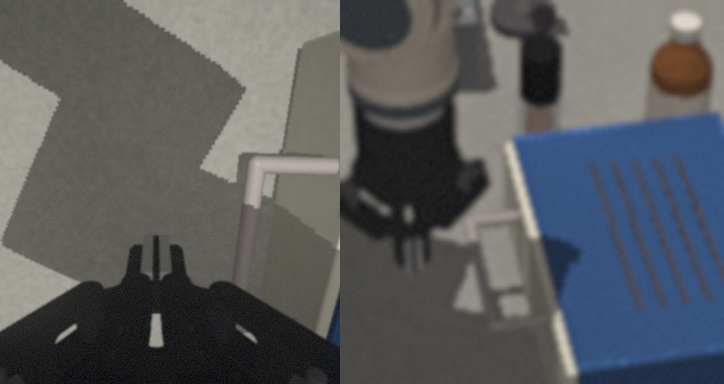

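The drawer did not move: the fingers left the bar behind (wrist: bar at (345,230), fingers at (255,260)). I'll compare the TCP projection with the seen fingertips, and re-measure the bar height.

```bash
python3 - <<'E'
from h import *
d={n:cap(n) for n in('scene','side','wrist')}
o=st();p=np.array(o['tcp_pos'])
for n in d: print(n,[np.round(proj(d[n],p+[0,0,h]),0) for h in(0,.019)])
print('bar end proj side z .06,.076',[np.round(proj(d['side'],[.55,-.171,z]),1) for z in(.05,.06,.076)],'far',[np.round(proj(d['side'],[.553,-.286,z]),1) for z in(.05,.06,.076)])
print('scene',[np.round(proj(d['scene'],[.55,-.171,z]),1) for z in(.05,.076)],[np.round(proj(d['scene'],[.553,-.286,z]),1) for z in(.05,.076)])
print('wrist',[np.round(proj(d['wrist'],[.55,-.171,z]),1) for z in(.05,.076)],[np.round(proj(d['wrist'],[.553,-.286,z]),1) for z in(.05,.076)])
A=cv2.resize(d['side']['pixels'][220:310,225:315],(540,540),interpolation=2);B=cv2.resize(d['scene']['pixels'][125:185,160:220],(260,260),interpolation=2)
B=np.vstack([B,np.zeros((280,260,3),'uint8')]);cv2.imwrite('pics/w4.png',np.hstack([A,B])[...,::-1])
E
```

```text
scene [array([206., 148.]), array([205., 143.])]
side [array([242., 280.]), array([242., 275.])]
wrist [array([256., 227.]), array([257., 241.])]
bar end proj side z .06,.076 [array([259.7, 265.4]), array([259.7, 262.8]), array([259.6, 258.7])] far [array([267.3, 298.9]), array([267.4, 296.3]), array([267.4, 292.1])]
scene [array([204.9, 163.2]), array([204.2, 156.5])] [array([180.7, 150. ]), array([179.8, 143.4])]
wrist [array([345.3, 148.5]), array([359.5, 157.4])] [array([325.8, 300. ]), array([334.8, 326.4])]
```

View pics/w4.png

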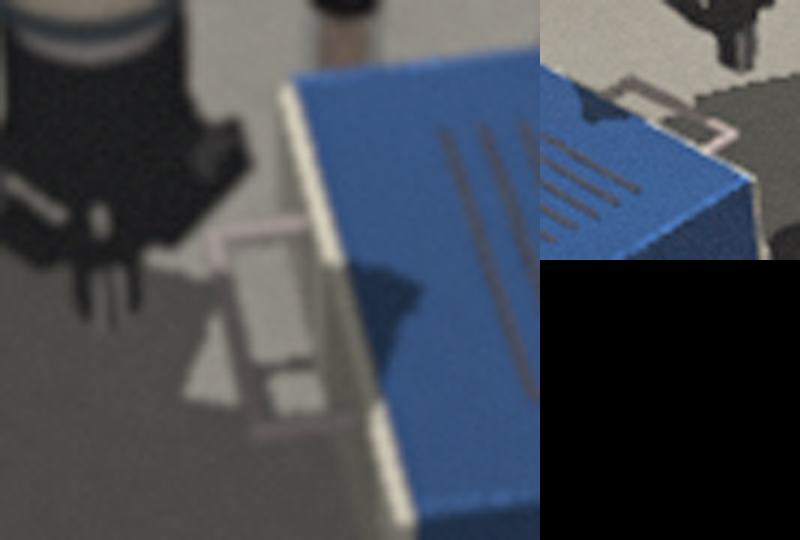

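Side and scene both put the visible fingertips (side (243,274), scene (206,141)) about 20 mm above the reported TCP (proj. (242,280), (206,148)). The cameras agree on the bar height, so the fingers passed above the bar. I'll check the true tip height by lowering gently toward the bench here.

```bash
python3 -m jog '[{"translation":[0,0,-12],"turn":0,"fingers":0},{"translation":[0,0,-12],"turn":0,"fingers":0},{"translation":[0,0,-12],"turn":0,"fingers":0},{"translation":[0,0,-8],"turn":0,"fingers":0},{"translation":[0,0,0],"turn":0,"fingers":0}]'
python3 - <<'E'
from h import *
d={n:cap(n) for n in('scene','side','wrist')};import pickle;pickle.dump(d,open('c2.pkl','wb'))
o=st();p=np.array(o['tcp_pos']);print(p,o['qpos'])
for n in d: print(n,[np.round(proj(d[n],p+[0,0,h]),1) for h in(0,.01,.02)])
A=cv2.resize(d['side']['pixels'][250:320,205:275],(400,400),interpolation=2);B=cv2.resize(d['scene']['pixels'][125:195,170:240],(400,400),interpolation=2)
cv2.imwrite('pics/w5.png',np.hstack([A,B])[...,::-1])
E
```

```text
time: 5.2
tcp_pos: [0.4975, -0.2231, 0.0096]
eef_rot: [0.687, 0.726, 0.001, 0.002]
wrist_force: [0.6, -0.4, -0.0]
gripper_width: 0.0
[ 0.49855769 -0.22363484  0.01121222] [-0.44429258  0.59961442  1.90438099  0.0023933   0.63113314 -0.50105439]
scene [array([206.5, 159.8]), array([206.3, 157.3]), array([206.1, 154.9])]
side [array([243.3, 292.2]), array([243.2, 289.7]), array([243.1, 287.2])]
wrist [array([257. , 227.4]), array([257.2, 234.5]), array([257.3, 242.5])]
```

View pics/w5.png

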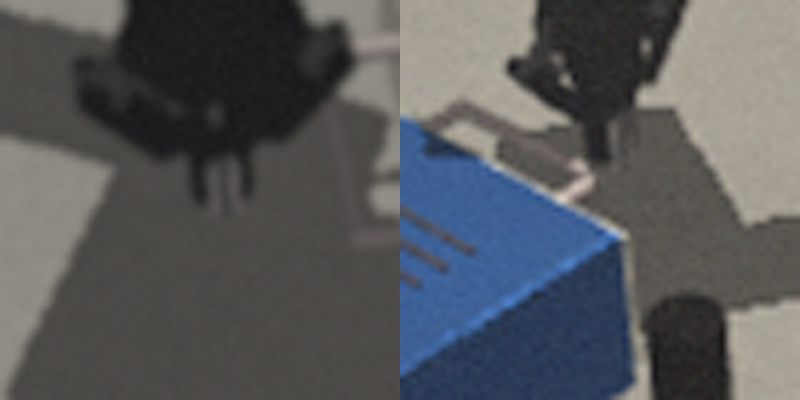

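```bash
python3 -m jog '[{"translation":[0,0,-6],"turn":0,"fingers":0},{"translation":[0,0,-5],"turn":0,"fingers":0},{"translation":[0,0,-5],"turn":0,"fingers":0},{"translation":[0,0,-4],"turn":0,"fingers":0},{"translation":[0,0,0],"turn":0,"fingers":0}]'
python3 -m jog '[{"translation":[0,0,-3],"turn":0,"fingers":0},{"translation":[0,0,0],"turn":0,"fingers":0},{"translation":[0,0,-2],"turn":0,"fingers":0},{"translation":[0,0,0],"turn":0,"fingers":0},{"translation":[0,0,0],"turn":0,"fingers":0}]'
```

```text
time: 5.85
tcp_pos: [0.4996, -0.2242, -0.0091]
eef_rot: [0.687, 0.726, 0.002, 0.004]
wrist_force: [0.2, -0.8, 0.0]
gripper_width: -0.0
time: 6.35
tcp_pos: [0.4997, -0.2243, -0.0145]
eef_rot: [0.687, 0.726, 0.002, 0.004]
wrist_force: [-0.2, 0.4, 0.0]
gripper_width: -0.0002
```

```bash
python3 -m jog '[{"translation":[0,0,-2],"turn":0,"fingers":0},{"translation":[0,0,0],"turn":0,"fingers":0},{"translation":[0,0,-1],"turn":0,"fingers":0},{"translation":[0,0,0],"turn":0,"fingers":0},{"translation":[0,0,0],"turn":0,"fingers":0}]'
python3 -m jog '[{"translation":[0,0,-2],"turn":0,"fingers":0},{"translation":[0,0,0],"turn":0,"fingers":0},{"translation":[0,0,0],"turn":0,"fingers":0},{"translation":[0,0,0],"turn":0,"fingers":0},{"translation":[0,0,0],"turn":0,"fingers":0}]'
```

```text
time: 6.85
tcp_pos: [0.4999, -0.2243, -0.0175]
eef_rot: [0.688, 0.726, 0.002, 0.005]
wrist_force: [-0.0, -0.0, 0.4]
gripper_width: -0.0
time: 7.35
tcp_pos: [0.4988, -0.2244, -0.0188]
eef_rot: [0.688, 0.726, 0.002, 0.004]
wrist_force: [-0.8, -0.3, 2.5]
gripper_width: -0.0001
```

True tip = reported z + 0.018 (bench contact at -0.018), so I work with that. Back up and regrasp lower.

```bash
python3 -m jog '[{"translation":[0,0,30],"turn":0,"fingers":36},{"translation":[0,0,40],"turn":0,"fingers":36},{"translation":[0,0,45],"turn":-0.02,"fingers":36},{"translation":[20,-1,10],"turn":0,"fingers":36},{"translation":[20,0,0],"turn":0,"fingers":36}]'
python3 -m jog '[{"translation":[12,0,0],"turn":0,"fingers":36},{"translation":[0,0,0],"turn":0,"fingers":36},{"translation":[0,0,0],"turn":0,"fingers":36},{"translation":[0,0,0],"turn":0,"fingers":36},{"translation":[0,0,0],"turn":0,"fingers":36}]'
```

```text
time: 7.85
tcp_pos: [0.5365, -0.2243, 0.1096]
eef_rot: [0.695, 0.719, 0.001, 0.002]
wrist_force: [1.0, -0.0, 0.1]
gripper_width: 0.0357
time: 8.35
tcp_pos: [0.5489, -0.2238, 0.1084]
eef_rot: [0.695, 0.719, 0.001, 0.001]
wrist_force: [-0.4, -0.6, -0.3]
gripper_width: 0.0363
```

```bash
python3 -m jog '[{"translation":[1,-1,-25],"turn":0,"fingers":36},{"translation":[0,0,-25],"turn":0,"fingers":36},{"translation":[0,0,-18],"turn":0,"fingers":36},{"translation":[0,0,-5],"turn":0,"fingers":36},{"translation":[0,0,0],"turn":0,"fingers":36}]'
python3 -m jog '[{"translation":[0,0,0],"turn":0,"fingers":0},{"translation":[0,0,0],"turn":0,"fingers":0},{"translation":[0,0,0],"turn":0,"fingers":0},{"translation":[0,0,0],"turn":0,"fingers":0},{"translation":[0,0,0],"turn":0,"fingers":0}]' 30
```

```text
time: 8.85
tcp_pos: [0.547, -0.2248, 0.0326]
eef_rot: [0.695, 0.719, 0.0, -0.0]
wrist_force: [0.1, 0.6, 0.2]
gripper_width: 0.0362
time: 9.35
tcp_pos: [0.5471, -0.225, 0.0337]
eef_rot: [0.696, 0.718, 0.001, 0.001]
wrist_force: [1.8, -1.7, -6.5]
gripper_width: 0.0086
```

```bash
python3 -m jog '[{"translation":[-12,0,0],"turn":0,"fingers":0},{"translation":[-20,-1,0],"turn":0,"fingers":0},{"translation":[-20,-1,0],"turn":0,"fingers":0},{"translation":[-20,0,0],"turn":0,"fingers":0},{"translation":[-20,-1,0],"turn":0,"fingers":0}]'
python3 -m jog '[{"translation":[-20,-1,0],"turn":0,"fingers":0},{"translation":[-15,0,0],"turn":0,"fingers":0},{"translation":[-10,0,0],"turn":0,"fingers":0},{"translation":[0,0,0],"turn":0,"fingers":0},{"translation":[0,0,0],"turn":0,"fingers":0}]'
```

```text
time: 9.85
tcp_pos: [0.4543, -0.2275, 0.0337]
eef_rot: [0.695, 0.719, 0.002, 0.002]
wrist_force: [2.0, 2.8, -8.4]
gripper_width: 0.0084
time: 10.35
tcp_pos: [0.4054, -0.2287, 0.0339]
eef_rot: [0.696, 0.718, 0.003, 0.004]
wrist_force: [6.0, 0.6, -15.8]
gripper_width: 0.0083
```

```bash
python3 -m jog '[{"translation":[0,0,0],"turn":0,"fingers":36},{"translation":[0,0,0],"turn":0,"fingers":36},{"translation":[0,0,30],"turn":0,"fingers":36},{"translation":[0,0,40],"turn":0,"fingers":36},{"translation":[0,0,40],"turn":0,"fingers":36}]'
python3 -m jog '[{"translation":[0,40,10],"turn":0.14,"fingers":40},{"translation":[0,40,0],"turn":0.14,"fingers":40},{"translation":[0,40,0],"turn":0.14,"fingers":40},{"translation":[0,40,0],"turn":0.14,"fingers":40},{"translation":[0,40,0],"turn":0.14,"fingers":40}]'
python3 -m jog '[{"translation":[3,40,0],"turn":0.14,"fingers":40},{"translation":[3,40,0],"turn":0.14,"fingers":40},{"translation":[3,40,0],"turn":0.14,"fingers":40},{"translation":[3,40,0],"turn":0.14,"fingers":40},{"translation":[0,40,0],"turn":0.14,"fingers":40}]'
python3 - <<'E'
from h import *
import pickle
d={n:cap(n) for n in('scene','side','wrist')};pickle.dump(d,open('c3.pkl','wb'))
cv2.imwrite('pics/w6.png',np.hstack([cv2.resize(d['side']['pixels'][130:330,180:380],(480,480)),cv2.resize(d['wrist']['pixels'],(320,240)).repeat(1,0) if 0 else cv2.copyMakeBorder(cv2.resize(d['wrist']['pixels'],(320,240)),0,240,0,0,0)])[...,::-1])
o=st();x,y=o['eef_rot'][:2];print(np.round(o['tcp_pos'],4),np.arctan2(y*y-x*x,2*x*y),o['qpos'])
E
```

```text
time: 10.85
tcp_pos: [0.4016, -0.2268, 0.1446]
eef_rot: [0.696, 0.718, 0.001, -0.001]
wrist_force: [0.9, -1.2, 0.5]
gripper_width: 0.036
time: 11.35
tcp_pos: [0.4068, -0.0273, 0.1652]
eef_rot: [0.4, 0.917, 0.005, 0.009]
wrist_force: [1.2, -0.1, -0.3]
gripper_width: 0.04
time: 11.85
tcp_pos: [0.4181, 0.181, 0.1689]
eef_rot: [0.046, 0.999, 0.009, 0.009]
wrist_force: [1.4, -0.9, 0.0]
gripper_width: 0.04
[0.4179 0.1811 0.1687] 1.47708510819231 [ 0.37595676  0.21077378  2.03695124  0.01227221  0.86973483 -1.10893118]
```

View pics/w6.png

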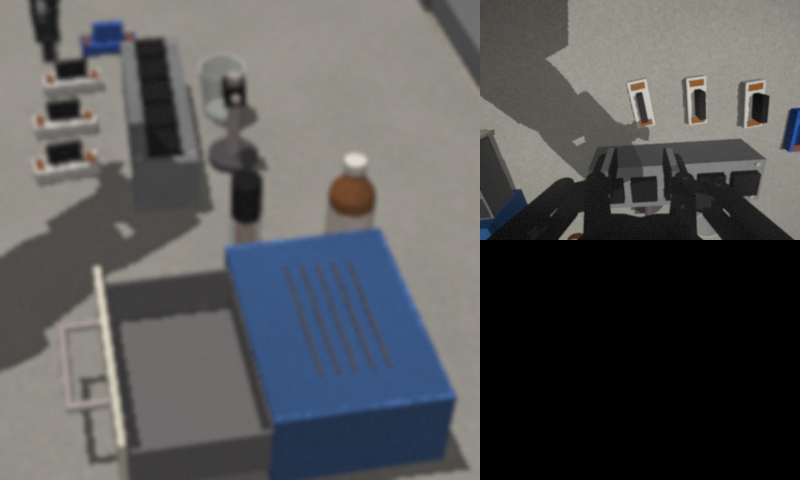

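The picture shows the drawer fully open with an empty floor (side crop (185,375)) and three cassettes unmoved. The wrist view shows them at (640,103), (696,100), (755,103). Next I measure the drawer and refine the cassettes from the wrist view.

```bash
cat >> h.py <<'E'
def cass(c):
    p=c['pixels'].astype(int);r,g,b=p[...,0],p[...,1],p[...,2]
    m=((r-b>45)&(r>90)).astype('uint8');n,l,s,ce=cv2.connectedComponentsWithStats(m)
    return [(np.round(ce[i],1).tolist(),int(s[i,4]),np.round(onz(c,*ce[i],.02)[:2],4).tolist()) for i in range(1,n) if s[i,4]>=4]
E
python3 - <<'E'
from h import *
import pickle
d=pickle.load(open('c3.pkl','rb'));D=d['side']
for r in cass(d['wrist']):print(r)
print(np.round(d['wrist']['T'],3).tolist())
Q=lambda u,v:(180+(u+.5)/2.4-.5,130+(v+.5)/2.4-.5)
print('floor',[np.round(onz(D,*Q(*q),.018)[:2],3).tolist() for q in((122,322),(232,312),(255,428),(127,440))])
print('panel top',[np.round(onz(D,*Q(*q),.096)[:2],3).tolist() for q in((98,268),(123,445))])
print('cab',[np.round(onz(D,*Q(*q),.1)[:2],3).tolist() for q in((227,248),(273,412))])
E
```

```text
([346.1, 132.3], 216, [0.3887, 0.2886])
([251.9, 137.9], 218, [0.3852, 0.185])
([441.1, 138.5], 215, [0.4055, 0.3948])
([346.3, 192.2], 129, [0.4592, 0.2901])
([264.4, 196.7], 140, [0.4555, 0.1931])
([436.4, 196.7], 145, [0.4755, 0.3982])
([506.3, 236.1], 73, [0.5387, 0.4942])
[[0.089, 0.936, 0.339, 0.332], [0.996, -0.091, -0.01, 0.187], [0.021, 0.339, -0.941, 0.339], [0.0, 0.0, 0.0, 1.0]]
floor [[0.474, -0.123], [0.604, -0.127], [0.599, -0.296], [0.464, -0.292]]
panel top [[0.452, -0.111], [0.458, -0.357]]
cab [[0.601, -0.104], [0.606, -0.342]]
```

```bash
python3 -m jog '[{"translation":[1,8,0],"turn":0.1,"fingers":40},{"translation":[0,0,0],"turn":0.07,"fingers":40},{"translation":[0,0,-35],"turn":0,"fingers":40},{"translation":[0,0,-35],"turn":0,"fingers":40},{"translation":[0,0,-20],"turn":0,"fingers":40}]'
python3 -m jog '[{"translation":[0,0,0],"turn":0,"fingers":40},{"translation":[0,0,0],"turn":0,"fingers":40},{"translation":[0,0,0],"turn":0,"fingers":40},{"translation":[0,0,0],"turn":0,"fingers":40},{"translation":[0,0,0],"turn":0,"fingers":40}]'
python3 - <<'E'
from h import *
o=st();x,y=o['eef_rot'][:2];print(np.round(o['tcp_pos'],4),np.arctan2(y*y-x*x,2*x*y))
c=cap('wrist','w7.png')
for r in cass(c):print(r)
E
```

```text
time: 12.5
tcp_pos: [0.4212, 0.1861, 0.081]
eef_rot: [-0.038, 0.999, 0.011, 0.013]
wrist_force: [0.5, 0.0, -0.0]
gripper_width: 0.0399
time: 13.0
tcp_pos: [0.4211, 0.1829, 0.0825]
eef_rot: [-0.034, 0.999, 0.01, 0.012]
wrist_force: [-0.0, -0.0, 1.5]
gripper_width: 0.0402
[0.4211 0.1829 0.0825] 1.6394393424596598
([259.7, 152.4], 406, [0.3852, 0.1848])
([383.5, 164.4], 364, [0.3887, 0.2886])
([498.2, 190.7], 319, [0.4056, 0.3941])
([274.4, 228.6], 73, [0.4536, 0.2031])
([253.4, 229.7], 94, [0.4559, 0.1844])
([366.6, 238.6], 192, [0.459, 0.2885])
([476.0, 260.0], 224, [0.4758, 0.3981])
```

```bash
python3 -m jog '[{"translation":[-1,6,-20],"turn":0,"fingers":40},{"translation":[0,0,-25],"turn":0,"fingers":40},{"translation":[0,0,-20],"turn":0,"fingers":40},{"translation":[0,0,-7],"turn":0,"fingers":40},{"translation":[0,0,0],"turn":0,"fingers":40}]'
python3 -m jog '[{"translation":[0,0,0],"turn":0,"fingers":0},{"translation":[0,0,0],"turn":0,"fingers":0},{"translation":[0,0,0],"turn":0,"fingers":0},{"translation":[0,0,0],"turn":0,"fingers":0},{"translation":[0,0,0],"turn":0,"fingers":0}]' 40
```

```text
time: 13.55
tcp_pos: [0.4235, 0.1908, 0.0119]
eef_rot: [-0.035, 0.999, 0.012, 0.017]
wrist_force: [0.4, 0.9, 0.7]
gripper_width: 0.0404
time: 14.05
tcp_pos: [0.4253, 0.1916, 0.0148]
eef_rot: [-0.035, 0.999, 0.013, 0.019]
wrist_force: [-0.1, -0.9, -1.9]
gripper_width: 0.0104
```

```bash
python3 -m jog '[{"translation":[0,0,20],"turn":0,"fingers":0},{"translation":[0,0,40],"turn":0,"fingers":0},{"translation":[0,0,45],"turn":0,"fingers":0},{"translation":[0,-10,15],"turn":0,"fingers":0},{"translation":[5,-30,0],"turn":0,"fingers":0}]'
python3 -m jog '[{"translation":[9,-40,0],"turn":0,"fingers":0},{"translation":[9,-40,0],"turn":0,"fingers":0},{"translation":[9,-40,0],"turn":0,"fingers":0},{"translation":[9,-40,0],"turn":0,"fingers":0},{"translation":[9,-40,0],"turn":0,"fingers":0}]'
python3 -m jog '[{"translation":[9,-40,0],"turn":-0.01,"fingers":0},{"translation":[9,-40,0],"turn":-0.01,"fingers":0},{"translation":[9,-40,0],"turn":-0.01,"fingers":0},{"translation":[9,-40,0],"turn":0,"fingers":0},{"translation":[5,-25,0],"turn":0,"fingers":0}]'
python3 - <<'E'
from h import *
import pickle
o=st();x,y=o['eef_rot'][:2];print(np.round(o['tcp_pos'],4),np.arctan2(y*y-x*x,2*x*y),o['eef_rot'],o['gripper_width'])
d={n:cap(n) for n in('scene','side','wrist')};pickle.dump(d,open('c4.pkl','wb'))
E
```

```text
time: 14.55
tcp_pos: [0.4293, 0.1522, 0.1393]
eef_rot: [-0.036, 0.999, 0.012, 0.018]
wrist_force: [0.2, -0.5, -1.8]
gripper_width: 0.0105
time: 15.05
tcp_pos: [0.4753, -0.0532, 0.1424]
eef_rot: [-0.039, 0.999, 0.013, 0.021]
wrist_force: [0.1, 0.1, -1.0]
gripper_width: 0.0105
time: 15.55
tcp_pos: [0.5163, -0.2483, 0.1432]
eef_rot: [-0.022, 0.999, 0.012, 0.022]
wrist_force: [-0.1, 0.7, -1.9]
gripper_width: 0.0108
[ 0.5163 -0.2483  0.1432] 1.6155658525577838 [-0.02237571  0.9994284   0.01207263  0.02228125] 0.01076694459254735
```

```bash
python3 -m jog '[{"translation":[12,-28,0],"turn":0,"fingers":0},{"translation":[8,-22,0],"turn":0,"fingers":0},{"translation":[0,0,-25],"turn":0,"fingers":0},{"translation":[0,0,-25],"turn":0,"fingers":0},{"translation":[0,0,-15],"turn":0,"fingers":0}]'
python3 - <<'E'
from h import *
o=st();print(np.round(o['tcp_pos'],4))
d={n:cap(n) for n in('scene','side','wrist')}
cv2.imwrite('pics/w8.png',np.hstack([cv2.resize(d['side']['pixels'][200:340,200:340],(430,430)),cv2.resize(d['wrist']['pixels'][:, 100:440],(368,430))])[...,::-1])
E
```

```text
time: 16.2
tcp_pos: [0.536, -0.2932, 0.0782]
eef_rot: [-0.024, 0.999, 0.013, 0.022]
wrist_force: [0.5, 1.2, -0.9]
gripper_width: 0.0104
[ 0.536  -0.2932  0.0782]
```

View pics/w8.png

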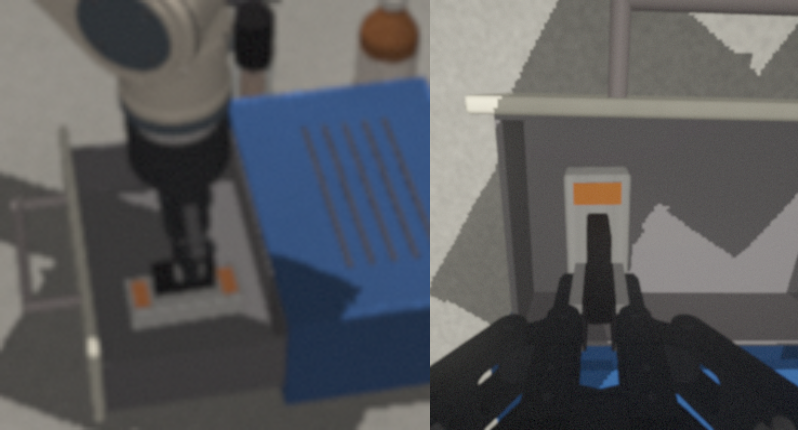

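The cassette hangs level over the drawer floor, clear of all the walls (side crop (185,290), wrist crop (597,230)). Lower, release, lift.

```bash
python3 -m jog '[{"translation":[0,0,-20],"turn":0,"fingers":0},{"translation":[0,0,-15],"turn":0,"fingers":0},{"translation":[0,0,-8],"turn":0,"fingers":0},{"translation":[0,0,-2],"turn":0,"fingers":0},{"translation":[0,0,0],"turn":0,"fingers":34}]'
python3 -m jog '[{"translation":[0,0,0],"turn":0,"fingers":34},{"translation":[0,0,0],"turn":0,"fingers":34},{"translation":[0,0,25],"turn":0,"fingers":34},{"translation":[0,0,40],"turn":0,"fingers":34},{"translation":[0,0,45],"turn":0,"fingers":34}]'
```

```text
time: 16.85
tcp_pos: [0.5391, -0.2934, 0.0369]
eef_rot: [-0.025, 0.999, 0.011, 0.025]
wrist_force: [0.1, 0.5, 0.5]
gripper_width: 0.0239
time: 17.35
tcp_pos: [0.536, -0.2917, 0.1461]
eef_rot: [-0.024, 0.999, 0.014, 0.021]
wrist_force: [0.7, -0.7, 0.9]
gripper_width: 0.0342
```

```bash
python3 -m jog '[{"translation":[-8,40,5],"turn":0,"fingers":40},{"translation":[-8,42,0],"turn":0,"fingers":40},{"translation":[-8,42,0],"turn":0,"fingers":40},{"translation":[-8,42,0],"turn":0,"fingers":40},{"translation":[-8,42,0],"turn":0,"fingers":40}]'
python3 -m jog '[{"translation":[-8,42,0],"turn":0,"fingers":40},{"translation":[-8,42,0],"turn":0,"fingers":40},{"translation":[-8,42,0],"turn":0,"fingers":40},{"translation":[-8,42,0],"turn":0,"fingers":40},{"translation":[-8,42,0],"turn":0,"fingers":40}]'
python3 -m jog '[{"translation":[-8,42,0],"turn":0,"fingers":40},{"translation":[-8,42,0],"turn":0,"fingers":40},{"translation":[-8,35,0],"turn":0,"fingers":40},{"translation":[0,20,-20],"turn":0,"fingers":40},{"translation":[0,0,-30],"turn":0,"fingers":40}]'
python3 - <<'E'
from h import *
o=st();x,y=o['eef_rot'][:2];print(np.round(o['tcp_pos'],4),np.arctan2(y*y-x*x,2*x*y),o['eef_rot'])
for n in('wrist','side'):
  c=cap(n,n+'9.png')
  for r in cass(c):print(n,r)
E
```

```text
time: 17.85
tcp_pos: [0.5024, -0.0862, 0.1638]
eef_rot: [-0.02, 0.999, 0.008, 0.033]
wrist_force: [-0.0, 0.3, 0.2]
gripper_width: 0.0402
time: 18.35
tcp_pos: [0.4616, 0.1315, 0.1681]
eef_rot: [-0.019, 0.999, 0.008, 0.037]
wrist_force: [0.8, 0.1, -0.4]
gripper_width: 0.0398
time: 18.85
tcp_pos: [0.4396, 0.2842, 0.1253]
eef_rot: [-0.022, 0.999, 0.013, 0.045]
wrist_force: [0.8, 0.1, -0.6]
gripper_width: 0.0401
[0.4396 0.2842 0.1253] 1.614190536609647 [-0.02167134  0.99865599  0.01316011  0.04520385]
wrist ([260.0, 119.5], 325, [0.3887, 0.2885])
wrist ([370.6, 141.8], 292, [0.4055, 0.3949])
wrist ([259.2, 190.7], 168, [0.46, 0.2912])
wrist ([455.7, 204.6], 182, [0.4691, 0.4997])
wrist ([357.4, 207.4], 137, [0.4757, 0.3954])
wrist ([433.3, 258.8], 109, [0.5392, 0.4964])
side ([216.3, 2.0], 43, [0.6066, 2.5098])
side ([158.5, 4.7], 40, [0.1858, 2.5131])
side ([96.3, 18.8], 255, [-0.2181, 2.2441])
side ([111.9, 77.6], 179, [-0.0021, 1.2345])
side ([218.8, 160.3], 6, [0.478, 0.4016])
side ([200.5, 162.5], 4, [0.4102, 0.3975])
side ([216.2, 177.5], 10, [0.4612, 0.2941])
side ([196.5, 180.0], 6, [0.3921, 0.2896])
side ([325.9, 209.4], 164, [0.7973, 0.066])
side ([274.9, 302.8], 26, [0.574, -0.277])
side ([247.5, 307.0], 24, [0.5031, -0.28])
```

The tool tilt is creeping (~0.09 rad about x) because each row restarts from the measured pose. I'll turn half a revolution so that the tilt reverses sign and further creep cancels it; the grasp is the same.

```bash
for i in 1; do python3 -m jog '[{"translation":[0,0,8],"turn":-0.15,"fingers":40},{"translation":[0,0,8],"turn":-0.15,"fingers":40},{"translation":[0,0,8],"turn":-0.15,"fingers":40},{"translation":[0,0,8],"turn":-0.15,"fingers":40},{"translation":[0,0,8],"turn":-0.15,"fingers":40}]'; done
python3 -m jog '[{"translation":[0,0,0],"turn":-0.15,"fingers":40},{"translation":[0,0,0],"turn":-0.15,"fingers":40},{"translation":[0,0,0],"turn":-0.15,"fingers":40},{"translation":[0,0,0],"turn":-0.15,"fingers":40},{"translation":[0,0,0],"turn":-0.15,"fingers":40}]'
python3 -m jog '[{"translation":[0,0,0],"turn":-0.15,"fingers":40},{"translation":[0,0,0],"turn":-0.15,"fingers":40},{"translation":[0,0,0],"turn":-0.15,"fingers":40},{"translation":[0,0,0],"turn":-0.15,"fingers":40},{"translation":[0,0,0],"turn":-0.15,"fingers":40}]'
python3 -m jog '[{"translation":[0,0,0],"turn":-0.15,"fingers":40},{"translation":[0,0,0],"turn":-0.15,"fingers":40},{"translation":[0,0,0],"turn":-0.15,"fingers":40},{"translation":[0,0,0],"turn":-0.15,"fingers":40},{"translation":[0,0,0],"turn":-0.15,"fingers":40}]'
cat >> h.py <<'E'
from scipy.spatial.transform import Rotation as Ro
def rep():
    o=ctrl.get_obs();R=Ro.from_quat(o['eef_rot']).as_matrix()
    print('t%.2f'%o['time'],'tcp',np.round(o['tcp_pos'],4),'jaw %.3f'%np.arctan2(R[1,1],R[0,1]),'tilt',np.round(R[:2,2],3),'w %.4f'%o['gripper_width'],'F',np.round(o['wrist_force'],1),'q6 %.2f'%o['qpos'][5])
E
python3 -c "
from h import *
rep()"
```

```text
time: 19.45
tcp_pos: [0.4359, 0.2765, 0.1668]
eef_rot: [0.35, 0.936, -0.006, 0.04]
wrist_force: [0.1, -0.4, -0.0]
gripper_width: 0.04
time: 19.95
tcp_pos: [0.4391, 0.2742, 0.1767]
eef_rot: [0.668, 0.743, -0.017, 0.038]
wrist_force: [-0.7, -0.2, 0.7]
gripper_width: 0.0399
time: 20.45
tcp_pos: [0.4414, 0.2713, 0.185]
eef_rot: [0.894, 0.446, -0.027, 0.03]
wrist_force: [-0.2, 0.6, -0.6]
gripper_width: 0.0397
time: 20.95
tcp_pos: [0.4438, 0.2683, 0.1933]
eef_rot: [0.995, 0.088, -0.034, 0.018]
wrist_force: [-0.6, -0.0, 1.0]
gripper_width: 0.0396
t20.95 tcp [0.4438 0.2683 0.1933] jaw -1.394 tilt [-0.064 -0.041] w 0.0396 F [-0.6 -0.   1. ] q6 1.92
```

```bash
python3 -m jog '[{"translation":[-10,11,-20],"turn":-0.06,"fingers":40},{"translation":[-10,11,-25],"turn":-0.06,"fingers":40},{"translation":[0,0,-30],"turn":0,"fingers":40},{"translation":[0,0,-30],"turn":0,"fingers":40},{"translation":[0,0,-10],"turn":0,"fingers":40}]'
python3 - <<'E'
from h import *
rep()
for n in('wrist',):
  for r in cass(cap(n)):print(n,r)
E
```

```text
time: 21.45
tcp_pos: [0.4288, 0.2897, 0.0857]
eef_rot: [0.999, 0.02, -0.029, 0.012]
wrist_force: [-0.3, 0.3, 0.2]
gripper_width: 0.0401
t21.45 tcp [0.4288 0.2897 0.0857] jaw -1.531 tilt [-0.057 -0.025] w 0.0401 F [-0.3  0.3  0.2] q6 2.09
wrist ([117.2, 129.4], 468, [0.4757, 0.3995])
wrist ([2.2, 133.8], 67, [0.469, 0.4894])
wrist ([251.6, 154.5], 444, [0.4589, 0.2929])
wrist ([136.6, 209.8], 244, [0.4055, 0.3924])
wrist ([243.0, 229.3], 67, [0.3884, 0.2983])
wrist ([263.7, 228.7], 62, [0.3895, 0.2794])
```

```bash
python3 -m jog '[{"translation":[-4,1,-20],"turn":0.02,"fingers":40},{"translation":[0,0,-25],"turn":0,"fingers":40},{"translation":[0,0,-18],"turn":0,"fingers":40},{"translation":[0,0,-10],"turn":0,"fingers":40},{"translation":[0,0,-3],"turn":0,"fingers":40}]'
python3 -m jog '[{"translation":[0,0,0],"turn":0,"fingers":0},{"translation":[0,0,0],"turn":0,"fingers":0},{"translation":[0,0,0],"turn":0,"fingers":0},{"translation":[0,0,0],"turn":0,"fingers":0},{"translation":[0,0,0],"turn":0,"fingers":0}]' 40
python3 -c "
from h import *
rep()"
```

```text
time: 22.0
tcp_pos: [0.4312, 0.2923, 0.0156]
eef_rot: [0.999, 0.029, -0.024, 0.009]
wrist_force: [1.0, -0.5, -0.2]
gripper_width: 0.0399
time: 22.5
tcp_pos: [0.4334, 0.2932, 0.019]
eef_rot: [0.999, 0.028, -0.022, 0.008]
wrist_force: [0.8, 0.0, -1.1]
gripper_width: 0.0099
t22.50 tcp [0.4334 0.2932 0.019 ] jaw -1.514 tilt [-0.044 -0.017] w 0.0099 F [ 0.8  0.  -1.1] q6 2.07
```

```bash
python3 -m jog '[{"translation":[0,0,20],"turn":0,"fingers":0},{"translation":[0,0,40],"turn":0,"fingers":0},{"translation":[0,0,45],"turn":0,"fingers":0},{"translation":[0,-10,15],"turn":0,"fingers":0},{"translation":[5,-30,0],"turn":0,"fingers":0}]'
python3 -m jog '[{"translation":[9,-40,0],"turn":0,"fingers":0},{"translation":[9,-40,0],"turn":0,"fingers":0},{"translation":[9,-40,0],"turn":0,"fingers":0},{"translation":[9,-40,0],"turn":0,"fingers":0},{"translation":[9,-40,0],"turn":0,"fingers":0}]'
python3 -m jog '[{"translation":[9,-40,0],"turn":-0.01,"fingers":0},{"translation":[9,-40,0],"turn":-0.01,"fingers":0},{"translation":[9,-40,0],"turn":0,"fingers":0},{"translation":[9,-40,0],"turn":0,"fingers":0},{"translation":[9,-40,0],"turn":0,"fingers":0}]'
python3 -c "
from h import *
rep()"
```

```text
time: 23.0
tcp_pos: [0.437, 0.2541, 0.143]
eef_rot: [0.999, 0.03, -0.023, 0.008]
wrist_force: [0.5, -1.4, -1.6]
gripper_width: 0.0099
time: 23.5
tcp_pos: [0.4828, 0.0495, 0.1456]
eef_rot: [0.999, 0.033, -0.02, 0.008]
wrist_force: [0.3, -0.5, -1.5]
gripper_width: 0.0101
time: 24.0
tcp_pos: [0.5275, -0.1589, 0.1462]
eef_rot: [1.0, 0.023, -0.02, 0.007]
wrist_force: [0.2, -0.2, -1.6]
gripper_width: 0.0099
t24.00 tcp [ 0.5275 -0.1589  0.1462] jaw -1.525 tilt [-0.04  -0.015] w 0.0099 F [ 0.2 -0.2 -1.6] q6 1.25
```

```bash
python3 -m jog '[{"translation":[8,-33,0],"turn":-0.01,"fingers":0},{"translation":[8,-30,0],"turn":0,"fingers":0},{"translation":[0,-4,-20],"turn":0,"fingers":0},{"translation":[0,0,-25],"turn":0,"fingers":0},{"translation":[0,0,-20],"turn":0,"fingers":0}]'
python3 -m jog '[{"translation":[0,0,-20],"turn":0,"fingers":0},{"translation":[0,0,-13],"turn":0,"fingers":0},{"translation":[0,0,-7],"turn":0,"fingers":0},{"translation":[0,0,0],"turn":0,"fingers":0},{"translation":[0,0,0],"turn":0,"fingers":0}]'
```

```text
time: 24.5
tcp_pos: [0.5468, -0.2366, 0.0828]
eef_rot: [1.0, 0.014, -0.016, 0.009]
wrist_force: [0.3, 0.6, -1.7]
gripper_width: 0.0102
time: 25.0
tcp_pos: [0.5447, -0.236, 0.0388]
eef_rot: [1.0, 0.014, -0.018, 0.008]
wrist_force: [-0.5, 0.3, -1.3]
gripper_width: 0.01
```

```bash
python3 -m jog '[{"translation":[0,0,0],"turn":0,"fingers":34},{"translation":[0,0,0],"turn":0,"fingers":34},{"translation":[0,0,25],"turn":0,"fingers":34},{"translation":[0,0,40],"turn":0,"fingers":34},{"translation":[0,0,45],"turn":0,"fingers":34}]'
python3 -m jog '[{"translation":[-7,40,5],"turn":0,"fingers":40},{"translation":[-7,42,0],"turn":0,"fingers":40},{"translation":[-7,42,0],"turn":0,"fingers":40},{"translation":[-7,42,0],"turn":0,"fingers":40},{"translation":[-7,42,0],"turn":0,"fingers":40}]'
python3 -m jog '[{"translation":[-7,42,0],"turn":0,"fingers":40},{"translation":[-7,42,0],"turn":0,"fingers":40},{"translation":[-7,42,0],"turn":0,"fingers":40},{"translation":[-7,42,0],"turn":0,"fingers":40},{"translation":[-7,42,0],"turn":0,"fingers":40}]'
python3 -m jog '[{"translation":[-7,42,0],"turn":0,"fingers":40},{"translation":[-7,42,0],"turn":0,"fingers":40},{"translation":[-7,42,0],"turn":0,"fingers":40},{"translation":[0,20,-20],"turn":0,"fingers":40},{"translation":[0,0,-30],"turn":0,"fingers":40}]'
python3 - <<'E'
from h import *
rep()
for n in('wrist','side'):
  for r in cass(cap(n,n+'10.png')):
    if -.4<r[2][1]<.6: print(n,r)
E
```

```text
time: 25.5
tcp_pos: [0.5427, -0.2348, 0.1497]
eef_rot: [1.0, 0.014, -0.021, 0.007]
wrist_force: [0.0, -1.1, 0.2]
gripper_width: 0.034
time: 26.0
tcp_pos: [0.5152, -0.0278, 0.1687]
eef_rot: [1.0, 0.01, -0.008, 0.011]
wrist_force: [0.4, 0.6, -0.2]
gripper_width: 0.0397
time: 26.5
tcp_pos: [0.4802, 0.1911, 0.1744]
eef_rot: [1.0, 0.009, -0.002, 0.01]
wrist_force: [0.6, -0.4, 0.8]
gripper_width: 0.04
time: 27.0
tcp_pos: [0.4612, 0.3524, 0.1332]
eef_rot: [1.0, 0.012, 0.007, 0.004]
wrist_force: [-0.1, -0.3, -0.4]
gripper_width: 0.0403
t27.00 tcp [0.4612 0.3524 0.1332] jaw -1.546 tilt [ 0.013 -0.007] w 0.0403 F [-0.1 -0.3 -0.4] q6 2.20
wrist ([100.0, 94.9], 314, [0.5392, 0.499])
wrist ([109.3, 167.9], 222, [0.4693, 0.4996])
wrist ([256.6, 184.7], 246, [0.4549, 0.3506])
wrist ([267.0, 244.9], 44, [0.3855, 0.3374])
wrist ([250.1, 245.6], 41, [0.3843, 0.356])
side ([214.2, 168.2], 6, [0.4577, 0.3531])
side ([194.5, 170.5], 4, [0.3868, 0.349])
side ([325.8, 209.4], 164, [0.7971, 0.066])
side ([272.1, 285.4], 24, [0.5763, -0.2192])
side ([245.6, 288.9], 24, [0.5053, -0.2207])
side ([274.9, 302.8], 26, [0.574, -0.277])
side ([247.5, 307.0], 24, [0.5031, -0.28])
```

Cassette C was knocked: both wrist and side now put it at (0.420, 0.349). I'll retarget.

```bash
python3 -m jog '[{"translation":[-20,-2,0],"turn":0.01,"fingers":40},{"translation":[-20,-2,0],"turn":0.015,"fingers":40},{"translation":[-2,0,-25],"turn":0,"fingers":40},{"translation":[0,0,-25],"turn":0,"fingers":40},{"translation":[0,0,0],"turn":0,"fingers":40}]'
python3 - <<'E'
from h import *
rep()
for n in('wrist',):
  for r in cass(cap(n)):
    if -.4<r[2][1]<.6: print(n,r)
E
```

```text
time: 27.6
tcp_pos: [0.4175, 0.343, 0.0852]
eef_rot: [1.0, 0.023, 0.005, 0.006]
wrist_force: [-0.4, 0.2, 0.8]
gripper_width: 0.0397
t27.60 tcp [0.4175 0.343  0.0852] jaw -1.524 tilt [ 0.01  -0.011] w 0.0397 F [-0.4  0.2  0.8] q6 2.21
wrist ([46.7, 25.1], 585, [0.5394, 0.499])
wrist ([61.4, 123.9], 411, [0.4695, 0.4998])
wrist ([248.2, 150.2], 450, [0.455, 0.3504])
wrist ([249.3, 228.0], 160, [0.3845, 0.3467])
```

```bash
python3 -m jog '[{"translation":[1,5,-20],"turn":0,"fingers":40},{"translation":[0,0,-25],"turn":0,"fingers":40},{"translation":[0,0,-18],"turn":0,"fingers":40},{"translation":[0,0,-12],"turn":0,"fingers":40},{"translation":[0,0,-3],"turn":0,"fingers":40}]'
python3 -m jog '[{"translation":[0,0,0],"turn":0,"fingers":0},{"translation":[0,0,0],"turn":0,"fingers":0},{"translation":[0,0,0],"turn":0,"fingers":0},{"translation":[0,0,0],"turn":0,"fingers":0},{"translation":[0,0,0],"turn":0,"fingers":0}]' 40
python3 -c "
from h import *
rep()"
```

```text
time: 28.15
tcp_pos: [0.4273, 0.3523, 0.0171]
eef_rot: [1.0, 0.021, 0.012, 0.0]
wrist_force: [-0.4, -0.0, 0.3]
gripper_width: 0.0403
time: 28.65
tcp_pos: [0.4294, 0.3533, 0.0206]
eef_rot: [1.0, 0.021, 0.014, -0.001]
wrist_force: [0.3, -0.8, -0.8]
gripper_width: 0.0099
t28.65 tcp [0.4294 0.3533 0.0206] jaw -1.529 tilt [0.028 0.003] w 0.0099 F [ 0.3 -0.8 -0.8] q6 2.22
```

```bash
python3 -m jog '[{"translation":[0,0,20],"turn":0,"fingers":0},{"translation":[0,0,40],"turn":0,"fingers":0},{"translation":[0,0,45],"turn":0,"fingers":0},{"translation":[0,-10,15],"turn":0,"fingers":0},{"translation":[5,-30,0],"turn":0,"fingers":0}]'
python3 -m jog '[{"translation":[9,-40,0],"turn":0,"fingers":0},{"translation":[9,-40,0],"turn":0,"fingers":0},{"translation":[9,-40,0],"turn":0,"fingers":0},{"translation":[9,-40,0],"turn":0,"fingers":0},{"translation":[9,-40,0],"turn":0,"fingers":0}]'
python3 -m jog '[{"translation":[9,-40,0],"turn":-0.01,"fingers":0},{"translation":[9,-40,0],"turn":0,"fingers":0},{"translation":[9,-40,0],"turn":0,"fingers":0},{"translation":[9,-40,0],"turn":0,"fingers":0},{"translation":[9,-40,0],"turn":0,"fingers":0}]'
python3 -c "
from h import *
rep()"
```

```text
time: 29.15
tcp_pos: [0.4333, 0.3142, 0.1447]
eef_rot: [1.0, 0.023, 0.013, -0.001]
wrist_force: [0.6, -0.1, -1.2]
gripper_width: 0.0102
time: 29.65
tcp_pos: [0.4791, 0.11, 0.1477]
eef_rot: [1.0, 0.026, 0.016, -0.002]
wrist_force: [1.3, 0.1, -0.9]
gripper_width: 0.01
time: 30.15
tcp_pos: [0.5242, -0.0984, 0.1489]
eef_rot: [1.0, 0.021, 0.017, -0.002]
wrist_force: [0.8, 0.5, -1.7]
gripper_width: 0.01
t30.15 tcp [ 0.5242 -0.0984  0.1489] jaw -1.528 tilt [0.034 0.005] w 0.0100 F [ 0.8  0.5 -1.7] q6 1.30
```

```bash
python3 -m jog '[{"translation":[10,-30,0],"turn":-0.01,"fingers":0},{"translation":[10,-22,0],"turn":0,"fingers":0},{"translation":[0,0,-20],"turn":0,"fingers":0},{"translation":[0,0,-25],"turn":0,"fingers":0},{"translation":[0,0,-15],"turn":0,"fingers":0}]'
python3 -c "
from h import *
rep()"
```

```text
time: 30.65
tcp_pos: [0.5477, -0.1603, 0.0905]
eef_rot: [1.0, 0.012, 0.021, -0.0]
wrist_force: [-0.1, 0.3, -1.0]
gripper_width: 0.0098
t30.65 tcp [ 0.5477 -0.1603  0.0905] jaw -1.547 tilt [0.042 0.001] w 0.0098 F [-0.1  0.3 -1. ] q6 1.22
```

```bash
python3 -m jog '[{"translation":[0,0,-18],"turn":0,"fingers":0},{"translation":[0,0,-15],"turn":0,"fingers":0},{"translation":[0,0,-10],"turn":0,"fingers":0},{"translation":[0,0,-3],"turn":0,"fingers":0},{"translation":[0,0,0],"turn":0,"fingers":34}]'
python3 -m jog '[{"translation":[0,0,0],"turn":0,"fingers":34},{"translation":[0,0,0],"turn":0,"fingers":34},{"translation":[0,0,25],"turn":0,"fingers":34},{"translation":[0,0,40],"turn":0,"fingers":34},{"translation":[0,0,45],"turn":0,"fingers":34}]'
python3 -m jog '[{"translation":[-20,0,10],"turn":0.15,"fingers":34},{"translation":[-30,0,0],"turn":0.15,"fingers":34},{"translation":[-30,-10,0],"turn":0.15,"fingers":34},{"translation":[-30,-20,0],"turn":0.15,"fingers":34},{"translation":[-20,-20,0],"turn":0.15,"fingers":34}]'
python3 - <<'E'
from h import *
import pickle
rep()
d={n:cap(n) for n in('scene','side','wrist')};pickle.dump(d,open('c5.pkl','wb'))
cv2.imwrite('pics/w11.png',np.hstack([cv2.resize(d['side']['pixels'][200:340,200:340],(430,430)),cv2.resize(d['wrist']['pixels'][:, 100:440],(368,430))])[...,::-1])
for r in cass(d['side']):
    if -.4<r[2][1]<.6: print(r, np.round(onz(d['side'],*r[0],.038),3))
E
```

```text
time: 31.15
tcp_pos: [0.5461, -0.1601, 0.0409]
eef_rot: [1.0, 0.012, 0.02, -0.001]
wrist_force: [-0.5, -0.1, 1.2]
gripper_width: 0.0231
time: 31.65
tcp_pos: [0.5433, -0.159, 0.1512]
eef_rot: [1.0, 0.012, 0.016, -0.002]
wrist_force: [1.1, -0.4, 0.2]
gripper_width: 0.0338
time: 32.15
tcp_pos: [0.419, -0.2099, 0.1742]
eef_rot: [0.925, 0.379, 0.025, -0.004]
wrist_force: [0.1, 0.3, -0.7]
gripper_width: 0.0336
t32.15 tcp [ 0.419  -0.2099  0.1742] jaw -0.793 tilt [0.044 0.028] w 0.0336 F [ 0.1  0.3 -0.7] q6 0.23
([325.9, 209.5], 173, [0.7974, 0.0658]) [0.79  0.045 0.038]
([268.0, 264.4], 23, [0.5773, -0.1428]) [ 0.575 -0.159  0.038]
([242.9, 267.8], 18, [0.5066, -0.1453]) [ 0.505 -0.162  0.038]
([272.1, 285.4], 24, [0.5763, -0.2192]) [ 0.574 -0.234  0.038]
([245.8, 289.1], 30, [0.5056, -0.2215]) [ 0.504 -0.237  0.038]
([275.0, 302.4], 30, [0.5744, -0.2759]) [ 0.572 -0.29   0.038]
([247.7, 307.5], 35, [0.5034, -0.2815]) [ 0.502 -0.296  0.038]
```

View pics/w11.png

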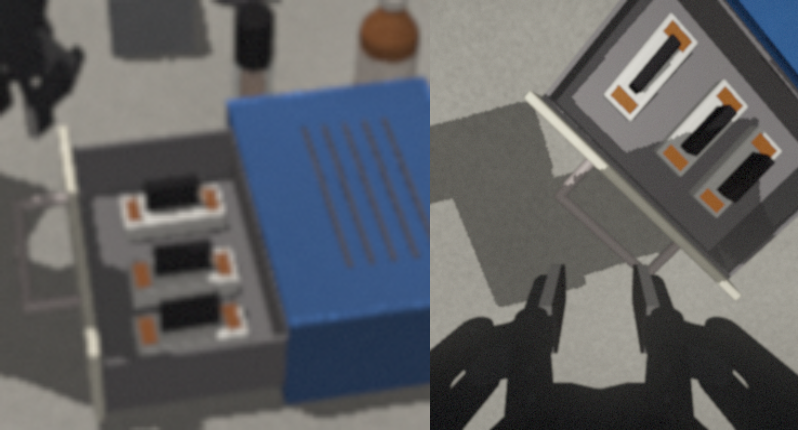

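Three cassettes lie flat and side by side in the drawer (side crop (175,200), (180,265), (190,320)) and none is left on the bench. Next I push the drawer shut with closed fingers in front of the bar.

```bash
python3 -m jog '[{"translation":[-12,-5,0],"turn":0.15,"fingers":0},{"translation":[-12,-5,0],"turn":0.15,"fingers":0},{"translation":[-12,-5,0],"turn":0.15,"fingers":0},{"translation":[-10,-4,0],"turn":0.15,"fingers":0},{"translation":[-5,0,0],"turn":0.15,"fingers":0}]'
python3 -m jog '[{"translation":[0,0,0],"turn":0.08,"fingers":0},{"translation":[0,0,-30],"turn":0,"fingers":0},{"translation":[0,0,-35],"turn":0,"fingers":0},{"translation":[0,0,-20],"turn":0,"fingers":0},{"translation":[0,0,0],"turn":0,"fingers":0}]'
python3 -c "
from h import *
rep()"
```

```text
time: 32.8
tcp_pos: [0.3722, -0.2299, 0.1769]
eef_rot: [0.724, 0.689, 0.025, -0.011]
wrist_force: [0.2, -0.2, 0.3]
gripper_width: -0.0001
time: 33.3
tcp_pos: [0.3783, -0.2303, 0.0929]
eef_rot: [0.697, 0.717, 0.025, -0.007]
wrist_force: [0.3, 0.7, -0.3]
gripper_width: -0.0
t33.30 tcp [ 0.3783 -0.2303  0.0929] jaw 0.028 tilt [0.026 0.045] w -0.0000 F [ 0.3  0.7 -0.3] q6 -0.70
```

```bash
python3 -m jog '[{"translation":[-10,0,0],"turn":0,"fingers":0},{"translation":[-3,0,-20],"turn":0,"fingers":0},{"translation":[-2,0,-20],"turn":0,"fingers":0},{"translation":[-1,0,-12],"turn":0,"fingers":0},{"translation":[0,0,-3],"turn":0,"fingers":0}]'
python3 -m jog '[{"translation":[10,0,0],"turn":0,"fingers":0},{"translation":[15,0,0],"turn":0,"fingers":0},{"translation":[15,1,0],"turn":0,"fingers":0},{"translation":[15,0,0],"turn":0,"fingers":0},{"translation":[15,1,0],"turn":0,"fingers":0}]'
python3 -c "
from h import *
rep()"
```

```text
time: 33.8
tcp_pos: [0.3652, -0.2319, 0.0422]
eef_rot: [0.697, 0.716, 0.026, -0.002]
wrist_force: [0.1, 0.3, -1.4]
gripper_width: -0.0002
time: 34.3
tcp_pos: [0.4411, -0.2304, 0.0462]
eef_rot: [0.698, 0.716, 0.026, 0.0]
wrist_force: [-2.7, -1.7, -0.5]
gripper_width: -0.0004
t34.30 tcp [ 0.4411 -0.2304  0.0462] jaw 0.024 tilt [0.037 0.037] w -0.0004 F [-2.7 -1.7 -0.5] q6 -0.63
```

```bash
python3 -m jog '[{"translation":[16,0,-2],"turn":0,"fingers":0},{"translation":[16,1,-2],"turn":0,"fingers":0},{"translation":[16,0,-1],"turn":0,"fingers":0},{"translation":[15,1,0],"turn":0,"fingers":0},{"translation":[10,0,0],"turn":0,"fingers":0}]'
python3 -m jog '[{"translation":[6,0,0],"turn":0,"fingers":0},{"translation":[5,0,0],"turn":0,"fingers":0},{"translation":[4,0,0],"turn":0,"fingers":0},{"translation":[3,0,0],"turn":0,"fingers":0},{"translation":[0,0,0],"turn":0,"fingers":0}]'
```

```text
time: 34.8
tcp_pos: [0.5275, -0.228, 0.0459]
eef_rot: [0.697, 0.717, 0.028, 0.005]
wrist_force: [-0.3, -0.1, 0.6]
gripper_width: -0.0
time: 35.3
tcp_pos: [0.5391, -0.2265, 0.045]
eef_rot: [0.696, 0.718, 0.023, -0.003]
wrist_force: [1.3, -1.0, 1.5]
gripper_width: -0.0001
```

```bash
python3 -m jog '[{"translation":[4,0,0],"turn":0,"fingers":0},{"translation":[4,0,0],"turn":0,"fingers":0},{"translation":[3,0,0],"turn":0,"fingers":0},{"translation":[3,0,0],"turn":0,"fingers":0},{"translation":[3,0,0],"turn":0,"fingers":0}]'
python3 - <<'E'
from h import *
import pickle
rep()
d={n:cap(n) for n in('scene','side','wrist')}
d0=pickle.load(open('c0.pkl','rb'))
f=lambda c:cv2.resize(c['pixels'][220:310,240:310],(400,514),interpolation=2)
cv2.imwrite('pics/w12.png',np.hstack([f(d0['side']),f(d['side'])])[...,::-1])
E
```

```text
time: 35.8
tcp_pos: [0.5388, -0.2261, 0.045]
eef_rot: [0.696, 0.718, 0.014, -0.017]
wrist_force: [-12.9, -2.6, 10.4]
gripper_width: -0.0002
t35.80 tcp [ 0.5388 -0.2261  0.045 ] jaw 0.032 tilt [-0.005  0.043] w -0.0002 F [-12.9  -2.6  10.4] q6 -0.51
```

View pics/w12.png

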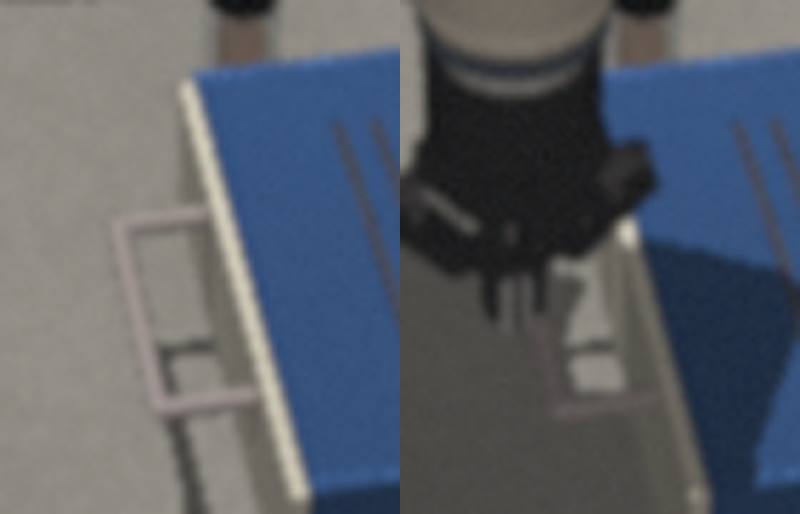

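The drawer is shut: the handle corner is at (560,410), where it was at the start (160,410 in the left half), and the stop force was felt. Backing off and going to the shutters.

```bash
python3 -m jog '[{"translation":[-15,0,0],"turn":0,"fingers":0},{"translation":[-15,0,0],"turn":0,"fingers":0},{"translation":[0,0,35],"turn":0,"fingers":0},{"translation":[0,0,45],"turn":0,"fingers":0},{"translation":[0,0,45],"turn":0,"fingers":0}]'
python3 -m jog '[{"translation":[0,35,20],"turn":0,"fingers":0},{"translation":[3,40,0],"turn":0,"fingers":0},{"translation":[3,40,0],"turn":0,"fingers":0},{"translation":[3,40,0],"turn":0,"fingers":0},{"translation":[3,40,0],"turn":0,"fingers":0}]'
python3 -m jog '[{"translation":[5,40,0],"turn":0,"fingers":0},{"translation":[5,40,0],"turn":0,"fingers":0},{"translation":[5,30,0],"turn":0,"fingers":0},{"translation":[0,20,-20],"turn":0,"fingers":0},{"translation":[0,0,-30],"turn":0,"fingers":0}]'
python3 -c "
from h import *
rep()"
```

```text
time: 36.45
tcp_pos: [0.5024, -0.224, 0.167]
eef_rot: [0.696, 0.717, 0.013, -0.023]
wrist_force: [0.5, 0.1, 0.3]
gripper_width: -0.0
time: 36.95
tcp_pos: [0.5197, -0.0294, 0.1971]
eef_rot: [0.7, 0.714, 0.018, -0.013]
wrist_force: [1.5, 0.3, -0.2]
gripper_width: 0.0004
time: 37.45
tcp_pos: [0.5384, 0.1116, 0.1511]
eef_rot: [0.698, 0.715, 0.025, -0.009]
wrist_force: [0.2, -0.3, 0.4]
gripper_width: -0.0001
t37.45 tcp [0.5384 0.1116 0.1511] jaw 0.023 tilt [0.022 0.048] w -0.0001 F [ 0.2 -0.3  0.4] q6 0.10
```

```bash
python3 -m jog '[{"translation":[15,14,0],"turn":0,"fingers":0},{"translation":[0,0,-25],"turn":0,"fingers":0},{"translation":[0,0,-20],"turn":0,"fingers":0},{"translation":[0,0,-10],"turn":0,"fingers":0},{"translation":[0,0,0],"turn":0,"fingers":0}]'
python3 -c "
from h import *
rep()"
```

```text
time: 37.95
tcp_pos: [0.5516, 0.1276, 0.0908]
eef_rot: [0.698, 0.716, 0.024, -0.01]
wrist_force: [0.4, -0.3, -0.2]
gripper_width: 0.0004
t37.95 tcp [0.5516 0.1276 0.0908] jaw 0.025 tilt [0.019 0.049] w 0.0004 F [ 0.4 -0.3 -0.2] q6 0.11
```

```bash
python3 -m jog '[{"translation":[3,0,-8],"turn":0,"fingers":0},{"translation":[0,0,-6],"turn":0,"fingers":0},{"translation":[0,0,-4],"turn":0,"fingers":0},{"translation":[0,0,-3],"turn":0,"fingers":0},{"translation":[0,0,0],"turn":0,"fingers":0}]'
python3 -m jog '[{"translation":[0,0,-3],"turn":0,"fingers":0},{"translation":[0,0,-2],"turn":0,"fingers":0},{"translation":[0,0,0],"turn":0,"fingers":0},{"translation":[0,0,0],"turn":0,"fingers":0},{"translation":[0,0,0],"turn":0,"fingers":0}]'
```

```text
time: 38.45
tcp_pos: [0.5566, 0.1274, 0.0706]
eef_rot: [0.698, 0.715, 0.026, -0.009]
wrist_force: [-0.4, 0.4, -0.6]
gripper_width: -0.0002
time: 38.95
tcp_pos: [0.557, 0.1275, 0.0659]
eef_rot: [0.698, 0.715, 0.026, -0.008]
wrist_force: [-0.1, 1.0, 0.5]
gripper_width: -0.0002
```

```bash
python3 -m jog '[{"translation":[0,0,-3],"turn":0,"fingers":0},{"translation":[0,0,-2],"turn":0,"fingers":0},{"translation":[0,0,-2],"turn":0,"fingers":0},{"translation":[0,0,0],"turn":0,"fingers":0},{"translation":[0,0,0],"turn":0,"fingers":0}]'
python3 -m jog '[{"translation":[0,0,-3],"turn":0,"fingers":0},{"translation":[0,0,-3],"turn":0,"fingers":0},{"translation":[0,0,-2],"turn":0,"fingers":0},{"translation":[0,0,0],"turn":0,"fingers":0},{"translation":[0,0,0],"turn":0,"fingers":0}]'
python3 - <<'E'
from h import *
rep()
d={n:cap(n) for n in('scene','side')}
cv2.imwrite('pics/w13.png',np.hstack([cv2.resize(d['scene']['pixels'][165:285,245:375],(433,400),interpolation=2),cv2.resize(d['side']['pixels'][130:230,210:300],(360,400),interpolation=2)])[...,::-1])
E
```

```text
time: 39.45
tcp_pos: [0.5575, 0.1276, 0.0592]
eef_rot: [0.698, 0.716, 0.027, -0.008]
wrist_force: [-1.4, -0.5, 4.0]
gripper_width: 0.0001
time: 39.95
tcp_pos: [0.5576, 0.1277, 0.0546]
eef_rot: [0.698, 0.716, 0.027, -0.008]
wrist_force: [-3.6, -0.7, 10.1]
gripper_width: -0.0002
t39.95 tcp [0.5576 0.1277 0.0546] jaw 0.024 tilt [0.026 0.05 ] w -0.0002 F [-3.6 -0.7 10.1] q6 0.10
```

View pics/w13.png

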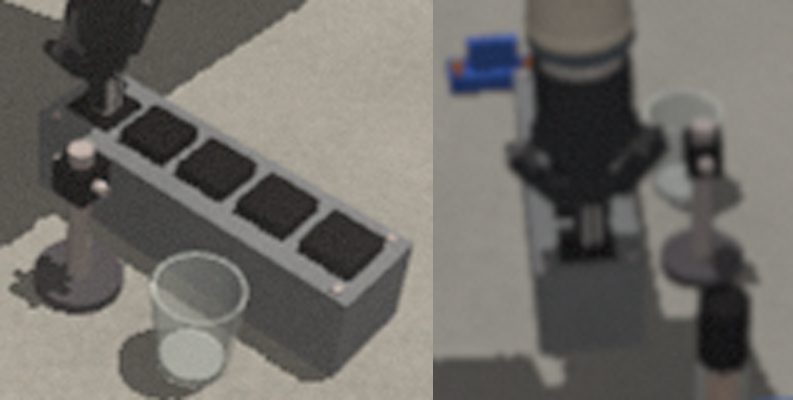

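Pocket 0 pushes back stiffly (4 N at 0.059, 10 N at 0.0546: 1.3 N/mm), so there is a vial there. In the picture the finger sits on the shutter nearest the post and the neighbours are still up. Next, pocket 1, then 2.

```bash
python3 -m jog '[{"translation":[0,0,15],"turn":0,"fingers":0},{"translation":[0,0,18],"turn":0,"fingers":0},{"translation":[1,20,0],"turn":0,"fingers":0},{"translation":[1,20,0],"turn":0,"fingers":0},{"translation":[0,12,0],"turn":0,"fingers":0}]'
python3 -m jog '[{"translation":[0,4,-10],"turn":0,"fingers":0},{"translation":[0,0,-10],"turn":0,"fingers":0},{"translation":[0,0,-5],"turn":0,"fingers":0},{"translation":[0,0,-2],"turn":0,"fingers":0},{"translation":[0,0,0],"turn":0,"fingers":0}]'
python3 -m jog '[{"translation":[0,0,-2],"turn":0,"fingers":0},{"translation":[0,0,-2],"turn":0,"fingers":0},{"translation":[0,0,-1],"turn":0,"fingers":0},{"translation":[0,0,0],"turn":0,"fingers":0},{"translation":[0,0,0],"turn":0,"fingers":0}]'
```

```text
time: 40.55
tcp_pos: [0.5602, 0.1796, 0.089]
eef_rot: [0.699, 0.714, 0.028, -0.008]
wrist_force: [0.1, -0.2, -0.7]
gripper_width: 0.0002
time: 41.05
tcp_pos: [0.5587, 0.1835, 0.0576]
eef_rot: [0.699, 0.715, 0.026, -0.008]
wrist_force: [0.4, -0.2, 0.9]
gripper_width: 0.0001
time: 41.55
tcp_pos: [0.559, 0.1825, 0.0526]
eef_rot: [0.699, 0.715, 0.026, -0.008]
wrist_force: [-1.2, -1.0, 0.5]
gripper_width: 0.0
```

```bash
python3 -m jog '[{"translation":[0,0,-3],"turn":0,"fingers":0},{"translation":[0,0,-3],"turn":0,"fingers":0},{"translation":[0,0,-3],"turn":0,"fingers":0},{"translation":[0,0,-1],"turn":0,"fingers":0},{"translation":[0,0,0],"turn":0,"fingers":0}]'
python3 -c "
from h import *
rep()"
```

```text
time: 42.05
tcp_pos: [0.5592, 0.1826, 0.042]
eef_rot: [0.699, 0.715, 0.027, -0.008]
wrist_force: [-0.2, -0.5, 0.5]
gripper_width: 0.0003
t42.05 tcp [0.5592 0.1826 0.042 ] jaw 0.022 tilt [0.026 0.049] w 0.0003 F [-0.2 -0.5  0.5] q6 0.20
```

Pocket 1 gave no resistance well past where pocket 0 was stiff (0.5 N at 0.042), so pocket 1 is the empty one. Lift off, move clear, and measure the shutters, post and cell again.

```bash
python3 -m jog '[{"translation":[0,0,15],"turn":0,"fingers":0},{"translation":[0,0,35],"turn":0,"fingers":0},{"translation":[0,0,45],"turn":0,"fingers":0},{"translation":[0,0,45],"turn":0,"fingers":0},{"translation":[-5,-20,25],"turn":0,"fingers":0}]'
python3 -m jog '[{"translation":[-5,-30,0],"turn":0,"fingers":60},{"translation":[-5,-35,0],"turn":0,"fingers":60},{"translation":[-5,-35,0],"turn":0,"fingers":60},{"translation":[-5,-35,0],"turn":0,"fingers":60},{"translation":[0,-20,0],"turn":0,"fingers":60}]'
python3 - <<'E'
from h import *
import pickle
rep()
d={n:cap(n,n+'14.png') for n in('scene','side','wrist')};pickle.dump(d,open('c6.pkl','wb'))
def dark(c,box,th,mn):
    p=c['pixels'].max(2);m=np.zeros(p.shape,'uint8');x0,y0,x1,y1=box;m[y0:y1,x0:x1]=p[y0:y1,x0:x1]<th
    n,l,s,ce=cv2.connectedComponentsWithStats(m);return [(np.round(ce[i],1).tolist(),s[i].tolist()) for i in range(1,n) if s[i,4]>=mn]
print('scene shutters');
for q,s in dark(d['scene'],(262,180,370,250),50,40):print(q,s,np.round(onz(d['scene'],*q,.090)[:2],4))
print('side shutters')
for q,s in dark(d['side'],(233,140,265,200),50,10):print(q,s,np.round(onz(d['side'],*q,.09)[:2],4))
print('cell cap scene',dark(d['scene'],(208,170,235,205),60,40));print('side',dark(d['side'],(270,185,295,225),60,30))
E
```

```text
time: 42.55
tcp_pos: [0.5505, 0.1625, 0.2118]
eef_rot: [0.698, 0.715, 0.023, -0.01]
wrist_force: [0.3, -0.1, 0.3]
gripper_width: -0.0002
time: 43.05
tcp_pos: [0.5325, 0.0042, 0.2252]
eef_rot: [0.697, 0.717, 0.03, -0.004]
wrist_force: [0.1, -0.1, -0.3]
gripper_width: 0.06
t43.05 tcp [0.5325 0.0042 0.2252] jaw 0.028 tilt [0.036 0.049] w 0.0600 F [ 0.1 -0.1 -0.3] q6 -0.10
scene shutters
[276.0, 195.8] [266, 188, 21, 16, 146] [0.5587 0.1283]
[291.9, 205.6] [282, 197, 22, 17, 168] [0.5614 0.1851]
[309.0, 216.0] [298, 207, 23, 18, 177] [0.5636 0.2425]
[268.3, 218.9] [262, 211, 16, 16, 133] [0.6415 0.1719]
[326.9, 227.2] [316, 218, 24, 19, 165] [0.5667 0.2997]
[345.0, 241.7] [335, 235, 25, 14, 94] [0.5786 0.36  ]
side shutters
[246.0, 163.1] [233, 140, 32, 55, 812] [0.5651 0.2644]
cell cap scene [([220.0, 188.0], [213, 177, 15, 23, 301])]
side [([282.0, 208.3], [270, 192, 19, 31, 301])]
```

```bash
python3 - <<'E'
from h import *
import pickle
d=pickle.load(open('c6.pkl','rb'));S=d['scene'];D=d['side']
def bright(c,p,r=4):
    g=c['pixels'].astype(float).mean(2);u,v=int(round(p[0])),int(round(p[1]));w=g[v-r:v+r+1,u-r:u+r+1]
    h=cv2.GaussianBlur(g,(0,0),6)[v-r:v+r+1,u-r:u+r+1];w=np.clip(w-h-8,0,None)
    yy,xx=np.mgrid[v-r:v+r+1,u-r:u+r+1];return (xx*w).sum()/w.sum(),(yy*w).sum()/w.sum(),w.max()
A=lambda u,v:(250+(u+.5)/4.4-.5,170+(v+.5)/4.4-.5)
for q in((125,75),(55,127),(423,358),(497,292)):
    p=A(*q);b=bright(S,p,3);P=onz(S,b[0],b[1],.081);print('scene',np.round(p,1),np.round(b,1),np.round(P[:2],4),'side pred',np.round(proj(D,P),1))
# cell cap triangulation now; post & beaker rough
print('cap tri',tri(S,(220,188),D,(282.2,206)))
# tray top grey mask, side & scene : min area rect of projected contour
for n,c,box in(('scene',S,(250,175,375,275)),('side',D,(225,135,270,215))):
    p=c['pixels'].astype(int);x0,y0,x1,y1=box
    sub=p[y0:y1,x0:x1];print(n,'sample', c['pixels'][209,259+41] if n=='scene' else c['pixels'][192,262])
# cap in side: column extents per row
p=D['pixels'].max(2)
for v in range(192,226,3):
    r=np.where(p[v,268:300]<70)[0];print(v,(r.min()+268,r.max()+268) if len(r) else None,end=' ')
E
```

```text
scene [278.  186.7] [278.8 185.5  40. ] [0.5106 0.0987] side pred [234.9 196.5]
scene [262.1 198.5] [262.5 198.5  39.5] [0.5838 0.1015] side pred [258.1 193.8]
scene [345.8 251. ] [346. 251.  81.] [0.5945 0.3743] side pred [250.6 147.6]
scene [362.6 236. ] [362.5 235.3  36.1] [0.5235 0.3764] side pred [230.9 148.9]
cap tri (array([0.64448164, 0.00288151, 0.10276408]), np.float64(0.005422425640620211))
scene sample [75 76 74]
side sample [96 96 95]
192 (np.int64(280), np.int64(285)) 195 (np.int64(279), np.int64(286)) 198 (np.int64(269), np.int64(286)) 201 (np.int64(275), np.int64(286)) 204 (np.int64(277), np.int64(288)) 207 (np.int64(277), np.int64(288)) 210 (np.int64(277), np.int64(288)) 213 (np.int64(277), np.int64(288)) 216 (np.int64(277), np.int64(288)) 219 (np.int64(277), np.int64(287)) 222 (np.int64(279), np.int64(286)) 225 None
```

```bash
python3 - <<'E'
from h import *
import pickle
d=pickle.load(open('c6.pkl','rb'));W=d['wrist'];print(np.round(W['T'],2).tolist())
for p in((.556,.125,.092),(.5585,.183,.092),(.561,.241,.092),(.641,0,.12),(.641,0,0)):print(p,np.round(proj(W,p),0))
c3=pickle.load(open('c3.pkl','rb'))['wrist'];print([np.round(proj(c3,p),0) for p in((.556,.125,.092),(.5585,.183,.092),(.561,.241,.092))])
E
```

```text
[[1.0, 0.01, 0.04, 0.52], [0.03, -0.96, -0.28, 0.08], [0.04, 0.28, -0.96, 0.4], [0.0, 0.0, 0.0, 1.0]]
(0.556, 0.125, 0.092) [278.  59.]
(0.5585, 0.183, 0.092) [283.  -9.]
(0.561, 0.241, 0.092) [289. -85.]
(0.641, 0, 0.12) [358. 191.]
(0.641, 0, 0) [326. 167.]
[array([212., 314.]), array([266., 311.]), array([320., 309.])]
```

```bash
python3 -m jog '[{"translation":[5,35,0],"turn":0,"fingers":60},{"translation":[5,40,0],"turn":0,"fingers":60},{"translation":[5,35,0],"turn":0,"fingers":60},{"translation":[0,0,0],"turn":0,"fingers":60},{"translation":[0,0,0],"turn":0,"fingers":60}]'
python3 - <<'E'
from h import *
import pickle
rep()
W=cap('wrist');W0=pickle.load(open('c6.pkl','rb'))['wrist'];pickle.dump(W,open('c7.pkl','wb'))
cv2.imwrite('pics/w15.png',np.hstack([W['pixels'][:,100:500],W0['pixels'][:,100:500]])[...,::-1])
p=W['pixels'].max(2);m=(p<48).astype('uint8')
n,l,s,ce=cv2.connectedComponentsWithStats(m)
for i in range(1,n):
    if s[i,4]>300:print(np.round(ce[i],1),s[i],np.round(onz(W,*ce[i],.092)[:2],4))
E
```

```text
time: 43.7
tcp_pos: [0.5483, 0.1229, 0.2277]
eef_rot: [0.697, 0.716, 0.032, -0.004]
wrist_force: [-0.6, -0.5, -0.3]
gripper_width: 0.0606
t43.70 tcp [0.5483 0.1229 0.2277] jaw 0.026 tilt [0.038 0.051] w 0.0606 F [-0.6 -0.5 -0.3] q6 0.12
[265.1  14.5] [ 241    0   48   31 1281] [0.5578 0.2834]
[262.3  66.7] [ 239   42   45   50 1782] [0.5566 0.2373]
[258.8 124.8] [ 237  104   43   43 1463] [0.5547 0.1806]
[354.7 124.7] [335 109  50  32 729] [0.6567 0.1832]
[256.7 176.3] [ 235  157   40   41 1056] [0.5541 0.1252]
[256.8 338.2] [    3   240   507   144 30982] [ 0.5601 -0.0918]
```

View pics/w15.png

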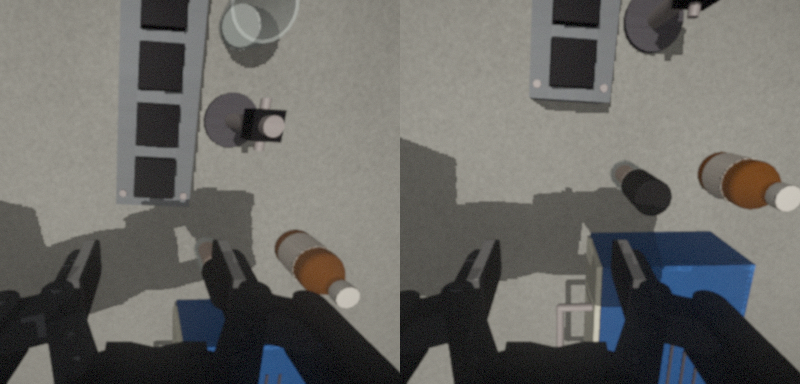

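The left half shows the shutters in a row (pocket 1 at full-image (258,125)), the post (354,125) and the beaker. The right half shows the cell cap top at (352,196), well clear of the bottle (485,195). Wrist, scene and side agree on pocket 1 ≈ (0.556, 0.181). Next, above the cell.

```bash
python3 -m jog '[{"translation":[20,-30,0],"turn":0,"fingers":65},{"translation":[25,-30,0],"turn":0,"fingers":65},{"translation":[25,-30,0],"turn":0,"fingers":65},{"translation":[18,-22,0],"turn":0,"fingers":65},{"translation":[0,0,0],"turn":0,"fingers":65}]'
python3 - <<'E'
from h import *
rep()
W=cap('wrist');p=W['pixels'];g=p.max(2)
o=ctrl.get_obs();x,y,z=o['tcp_pos']
for h in(.12,.1,0):print(h,np.round(proj(W,(.641,0,h)),1))
m=(g<60).astype('uint8');n,l,s,ce=cv2.connectedComponentsWithStats(m[:260])
for i in range(1,n):
    if s[i,4]>200:print(np.round(ce[i],1),s[i])
cv2.imwrite('pics/w16.png',p[100:384,130:400][...,::-1])
np.save('w16.npy',p)
E
```

```text
time: 44.25
tcp_pos: [0.6372, 0.0051, 0.2288]
eef_rot: [0.697, 0.716, 0.032, -0.004]
wrist_force: [-0.2, -0.3, 0.4]
gripper_width: 0.065
t44.25 tcp [0.6372 0.0051 0.2288] jaw 0.026 tilt [0.038 0.051] w 0.0650 F [-0.2 -0.3  0.4] q6 -0.09
0.12 [255.7 189.4]
0.1 [255.  184.4]
0 [252.5 166.6]
[168.8  11.8] [ 143    0   51   26 1205]
[216.2  48.5] [213   0   8 102 482]
[280.2  23.5] [259   0  38  52 921]
[168.9  61.4] [ 145   36   48   51 2259]
[251.9 192. ] [ 234  169   37   46 1333]
[320.8 251.4] [313 240  18  20 214]
```

```bash
python3 -m jog '[{"translation":[1,-5,-15],"turn":0,"fingers":65},{"translation":[0,0,-25],"turn":0,"fingers":65},{"translation":[0,0,-25],"turn":0,"fingers":65},{"translation":[0,0,-20],"turn":0,"fingers":65},{"translation":[0,0,-10],"turn":0,"fingers":65}]'
python3 - <<'E'
from h import *
rep()
W=cap('wrist');g=W['pixels'].max(2)
for h in(.12,.1):print(h,np.round(proj(W,(.641,0,h)),1))
for v in range(140,250,10):
    r=np.where(g[v,180:330]<60)[0];print(v,(r.min()+180,r.max()+180,len(r)) if len(r) else None)
E
```

```text
time: 44.8
tcp_pos: [0.6329, 0.0022, 0.1291]
eef_rot: [0.697, 0.717, 0.031, -0.005]
wrist_force: [0.1, 0.8, -0.5]
gripper_width: 0.065
t44.80 tcp [0.6329 0.0022 0.1291] jaw 0.028 tilt [0.037 0.052] w 0.0650 F [ 0.1  0.8 -0.5] q6 -0.11
0.12 [267.6 224.6]
0.1 [265.6 214.3]
140 None
150 None
160 None
170 None
180 None
190 (np.int64(251), np.int64(268), 18)
200 (np.int64(240), np.int64(278), 39)
210 (np.int64(237), np.int64(282), 46)
220 (np.int64(236), np.int64(286), 51)
230 (np.int64(235), np.int64(289), 55)
240 (np.int64(236), np.int64(288), 53)
```

```bash
python3 -m jog '[{"translation":[3,-3,0],"turn":0,"fingers":65},{"translation":[3,-2,-20],"turn":0,"fingers":65},{"translation":[0,0,-22],"turn":0,"fingers":65},{"translation":[0,0,-16],"turn":0,"fingers":65},{"translation":[0,0,-6],"turn":0,"fingers":65}]'
python3 - <<'E'
from h import *
rep()
W=cap('wrist');g=W['pixels'].max(2)
for v in range(180,300,10):
    r=np.where(g[v,150:360]<60)[0]+150
    sp=np.split(r,np.where(np.diff(r)>1)[0]+1);print(v,[(int(a[0]),int(a[-1])) for a in sp if len(a)>2])
E
```

```text
time: 45.35
tcp_pos: [0.6415, -0.0025, 0.0663]
eef_rot: [0.696, 0.717, 0.033, -0.003]
wrist_force: [-0.6, -0.2, -0.8]
gripper_width: 0.0642
t45.35 tcp [ 0.6415 -0.0025  0.0663] jaw 0.030 tilt [0.042 0.052] w 0.0642 F [-0.6 -0.2 -0.8] q6 -0.13
180 []
190 []
200 []
210 [(237, 264)]
220 [(226, 276)]
230 [(222, 279)]
240 [(220, 283)]
250 [(186, 194), (218, 286), (318, 325)]
260 [(161, 168), (182, 195), (216, 289), (317, 330), (343, 351)]
270 [(155, 163), (177, 196), (214, 292), (316, 335), (348, 357)]
280 [(150, 159), (172, 194), (213, 293), (318, 339), (353, 359)]
290 [(150, 190), (215, 290), (321, 359)]
```

```bash
python3 -m jog '[{"translation":[0,-2,-5],"turn":0,"fingers":65},{"translation":[0,0,-5],"turn":0,"fingers":65},{"translation":[0,0,-2],"turn":0,"fingers":65},{"translation":[0,0,0],"turn":0,"fingers":50},{"translation":[0,0,0],"turn":0,"fingers":30}]' 30
python3 -m jog '[{"translation":[0,0,0],"turn":0,"fingers":20},{"translation":[0,0,0],"turn":0,"fingers":20},{"translation":[0,0,0],"turn":0,"fingers":20},{"translation":[0,0,0],"turn":0,"fingers":20},{"translation":[0,0,0],"turn":0,"fingers":20}]' 40
python3 - <<'E'
from h import *
import pickle
rep()
d={n:cap(n) for n in('scene','side','wrist')};pickle.dump(d,open('c8.pkl','wb'))
S=d['scene']['pixels'].max(2);D=d['side']['pixels'].max(2)
W=d['wrist'];g=W['pixels'].max(2)
for v in range(200,300,10):
    r=np.where(g[v,150:360]<60)[0]+150
    sp=np.split(r,np.where(np.diff(r)>1)[0]+1);print(v,[(int(a[0]),int(a[-1])) for a in sp if len(a)>2])
E
```

```text
time: 45.9
tcp_pos: [0.6429, -0.0047, 0.0557]
eef_rot: [0.696, 0.718, 0.034, -0.002]
wrist_force: [-2.0, -0.7, 1.3]
gripper_width: 0.0401
time: 46.4
tcp_pos: [0.6427, -0.0046, 0.0558]
eef_rot: [0.696, 0.718, 0.034, -0.002]
wrist_force: [-0.7, -0.3, -0.9]
gripper_width: 0.0397
t46.40 tcp [ 0.6427 -0.0046  0.0558] jaw 0.030 tilt [0.045 0.052] w 0.0397 F [-0.7 -0.3 -0.9] q6 -0.14
200 []
210 [(245, 263)]
220 [(228, 277)]
230 [(222, 282)]
240 [(215, 286), (293, 296)]
250 [(192, 199), (212, 290), (292, 300), (311, 320)]
260 [(187, 197), (209, 302), (315, 325)]
270 [(183, 193), (207, 305), (318, 329)]
280 [(173, 199), (206, 305), (312, 338)]
290 [(157, 352)]
```

```bash
python3 -m jog '[{"translation":[0,0,8],"turn":0,"fingers":20},{"translation":[0,0,20],"turn":0,"fingers":20},{"translation":[0,0,30],"turn":0,"fingers":20},{"translation":[0,0,35],"turn":0,"fingers":20},{"translation":[0,0,35],"turn":0,"fingers":20}]' 50
python3 -m jog '[{"translation":[-10,0,5],"turn":0,"fingers":20},{"translation":[-20,5,0],"turn":0,"fingers":20},{"translation":[-20,15,0],"turn":0,"fingers":20},{"translation":[-20,20,0],"turn":0,"fingers":20},{"translation":[-12,25,0],"turn":0,"fingers":20}]'
python3 -m jog '[{"translation":[-3,25,0],"turn":0,"fingers":20},{"translation":[0,30,0],"turn":0,"fingers":20},{"translation":[0,30,0],"turn":0,"fingers":20},{"translation":[0,20,0],"turn":0,"fingers":20},{"translation":[0,10,0],"turn":0,"fingers":20}]'
python3 -c "
from h import *
rep()"
```

```text
time: 47.05
tcp_pos: [0.6374, -0.0044, 0.1828]
eef_rot: [0.696, 0.718, 0.03, -0.007]
wrist_force: [1.6, -0.5, -1.8]
gripper_width: 0.0391
time: 47.55
tcp_pos: [0.5547, 0.0591, 0.1933]
eef_rot: [0.697, 0.716, 0.033, -0.002]
wrist_force: [0.0, 0.8, -2.7]
gripper_width: 0.0393
time: 48.05
tcp_pos: [0.5427, 0.178, 0.1896]
eef_rot: [0.697, 0.716, 0.03, -0.005]
wrist_force: [0.5, -0.2, -2.0]
gripper_width: 0.0393
t48.05 tcp [0.5427 0.178  0.1896] jaw 0.026 tilt [0.035 0.049] w 0.0393 F [ 0.5 -0.2 -2. ] q6 0.22
```

```bash
python3 -m jog '[{"translation":[8,0,-8],"turn":0,"fingers":20},{"translation":[6,0,-8],"turn":0,"fingers":20},{"translation":[0,0,-5],"turn":0,"fingers":20},{"translation":[0,0,0],"turn":0,"fingers":20},{"translation":[0,0,0],"turn":0,"fingers":20}]'
python3 - <<'E'
from h import *
import pickle
rep()
d={n:cap(n) for n in('scene','side','wrist')};pickle.dump(d,open('c9.pkl','wb'))
t=np.array(ctrl.get_obs()['tcp_pos']);c=np.array([t[0]-.002,t[1]+.004,t[2]-.0558]);print('cell exp',c)
out=[]
for n,(x0,y0,w,h) in(('scene',(240,150,100,100)),('side',(205,120,100,100))):
    I=cv2.resize(d[n]['pixels'][y0:y0+h,x0:x0+w],None,fx=4,fy=4,interpolation=cv2.INTER_CUBIC)
    P=lambda p:tuple(int(round(v)) for v in ((np.array(proj(d[n],p))-[x0,y0]+.5)*4))
    for z,col in((0,(255,0,0)),(.062,(0,255,0))):
        cv2.polylines(I,[np.array([P(c+[.02*np.cos(a),.02*np.sin(a),z]) for a in np.linspace(0,6.28,40)])],True,col,1)
    r=.0225;q=[]
    R=Ro.from_euler('z',-.04).as_matrix()
    cv2.polylines(I,[np.array([P(np.array([.5555,.1815,.092])+R@np.array([a,b,0])) for a,b in((r,r),(r,-r),(-r,-r),(-r,r))])],True,(255,255,0),1)
    out.append(I)
cv2.imwrite('pics/w17.png',np.hstack(out)[...,::-1])
E
```

```text
time: 48.55
tcp_pos: [0.5561, 0.1756, 0.1644]
eef_rot: [0.697, 0.716, 0.028, -0.005]
wrist_force: [-0.3, 0.3, -2.7]
gripper_width: 0.0395
t48.55 tcp [0.5561 0.1756 0.1644] jaw 0.026 tilt [0.031 0.047] w 0.0395 F [-0.3  0.3 -2.7] q6 0.21
cell exp [0.55424675 0.18002776 0.10921938]
```

View pics/w17.png

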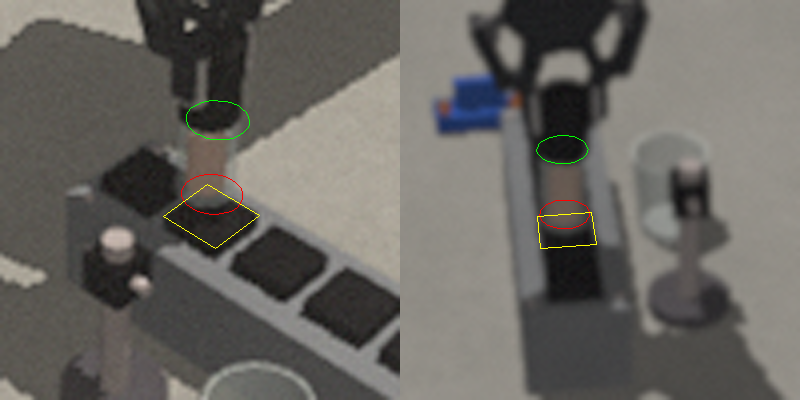

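The overlay fits: the cell foot (red) agrees with the image in both views, and the pocket outline (yellow) sits on shutter 1. The cell is above the pocket to within ~2 mm. I'll lower gently, watching the force.

```bash
python3 -m jog '[{"translation":[1,1,-8],"turn":0,"fingers":20},{"translation":[1,1,-6],"turn":0,"fingers":20},{"translation":[0,0,-5],"turn":0,"fingers":20},{"translation":[0,0,-3],"turn":0,"fingers":20},{"translation":[0,0,0],"turn":0,"fingers":20}]'
python3 -c "
from h import *
rep()"
```

```text
time: 49.2
tcp_pos: [0.5589, 0.1783, 0.1418]
eef_rot: [0.697, 0.716, 0.029, -0.005]
wrist_force: [-0.5, -1.0, -1.7]
gripper_width: 0.0394
t49.20 tcp [0.5589 0.1783 0.1418] jaw 0.026 tilt [0.034 0.048] w 0.0394 F [-0.5 -1.  -1.7] q6 0.21
```

```bash
python3 -m jog '[{"translation":[-1.5,-1,-3],"turn":0,"fingers":20},{"translation":[0,0,-3],"turn":0,"fingers":20},{"translation":[0,0,-2],"turn":0,"fingers":20},{"translation":[0,0,-2],"turn":0,"fingers":20},{"translation":[0,0,0],"turn":0,"fingers":20}]'
python3 -c "
from h import *
rep()"
```

```text
time: 49.7
tcp_pos: [0.5585, 0.1794, 0.1356]
eef_rot: [0.698, 0.716, 0.032, -0.005]
wrist_force: [0.1, -0.8, -2.3]
gripper_width: 0.0391
t49.70 tcp [0.5585 0.1794 0.1356] jaw 0.025 tilt [0.037 0.052] w 0.0391 F [ 0.1 -0.8 -2.3] q6 0.21
```

```bash
python3 -m jog '[{"translation":[-2,-2,0],"turn":0,"fingers":20},{"translation":[-1,-1,-2],"turn":0,"fingers":20},{"translation":[0,0,-3],"turn":0,"fingers":20},{"translation":[0,0,-3],"turn":0,"fingers":20},{"translation":[0,0,0],"turn":0,"fingers":20}]'
python3 -c "
from h import *
rep()"
```

```text
time: 50.2
tcp_pos: [0.5577, 0.18, 0.1357]
eef_rot: [0.698, 0.715, 0.037, -0.005]
wrist_force: [-0.4, -0.4, -2.1]
gripper_width: 0.0391
t50.20 tcp [0.5577 0.18   0.1357] jaw 0.022 tilt [0.044 0.06 ] w 0.0391 F [-0.4 -0.4 -2.1] q6 0.20
```

```bash
python3 - <<'E'
from h import *
import pickle
o=ctrl.get_obs()
for k in('qpos','qvel','effort','wrist_force','wrist_torque'):print(k,np.round(o[k],3))
d={n:cap(n) for n in('scene','side','wrist')};pickle.dump(d,open('c10.pkl','wb'))
# cap/cell columns in side & scene compared to c9
c9=pickle.load(open('c9.pkl','rb'))
for n,rows,(a,b) in(('side',range(140,190,5),(330-100,352)),('scene',range(170,215,5),(270,310))):
    for nm,c in(('old',c9),('new',d)):
        p=c[n]['pixels'].astype(int);print(n,nm,[(v,''.join('%4d'%x for x in p[v,(333 if n=='side' else 278):(358 if n=='side' else 306):3].max(1))) for v in list(rows)[:0]])
t=np.array(o['tcp_pos']);c=np.array([t[0]-.002,t[1]+.004,t[2]-.0558])
for n in('scene','side'):print(n,'foot',np.round(proj(d[n],c),1),'capbase',np.round(proj(d[n],c+[0,0,.062]),1),'captop',np.round(proj(d[n],c+[0,0,.12]),1))
# glass pixels: reddish
for nm,c in(('old',c9),('new',d)):
  for n,(x0,y0,x1,y1) in(('scene',(275,170,310,212)),('side',(335-100,150,360,185))):
    p=c[n]['pixels'].astype(int);m=np.zeros(p.shape[:2],'uint8');m[y0:y1,x0:x1]=((p[...,0]-p[...,2])>18)[y0:y1,x0:x1]
    k,l,s,ce=cv2.connectedComponentsWithStats(m);print(nm,n,[(s[i].tolist(),np.round(ce[i],1).tolist()) for i in range(1,k) if s[i,4]>25])
E
```

```text
qpos [0.266 0.426 1.81  0.062 0.849 0.203]
qvel [ 0.001 -0.024 -0.006  0.015  0.013  0.002]
effort [ 5.0900e-01 -5.3445e+01 -2.5272e+01  4.3500e-01 -1.4800e-01  1.5000e-02]
wrist_force [-0.431 -0.354 -2.077]
wrist_torque [-0.122  0.046 -0.072]
side old []
side new []
scene old []
scene new []
scene foot [292.7 207.2] capbase [294.  189.3] captop [295.4 171.2]
side foot [246.1 179.5] capbase [245.6 163.8] captop [245.1 148.2]
old scene [([287, 183, 10, 16, 143], [291.2, 190.2]), ([301, 186, 9, 14, 30], [305.9, 191.6])]
old side [([243, 163, 6, 12, 67], [245.6, 168.5])]
new scene [([300, 188, 10, 10, 32], [304.6, 192.8]), ([287, 192, 10, 16, 136], [291.1, 199.6])]
new side [([244, 170, 6, 12, 67], [246.6, 175.2])]
```

```bash
python3 -c "
from h import *
rep()"
python3 -m jog '[{"translation":[0,0,-4],"turn":0,"fingers":20},{"translation":[0,0,0],"turn":0,"fingers":20},{"translation":[0,0,0],"turn":0,"fingers":20},{"translation":[0,0,0],"turn":0,"fingers":20},{"translation":[0,0,0],"turn":0,"fingers":20}]'
python3 -c "
from h import *
rep()"
python3 -m jog '[{"translation":[0,0,-4],"turn":0,"fingers":20},{"translation":[0,0,-4],"turn":0,"fingers":20},{"translation":[0,0,-4],"turn":0,"fingers":20},{"translation":[0,0,-4],"turn":0,"fingers":20},{"translation":[0,0,-4],"turn":0,"fingers":20}]'
python3 -c "
from h import *
rep()"
```

```text
t50.35 tcp [0.5581 0.1799 0.1351] jaw 0.022 tilt [0.044 0.06 ] w 0.0393 F [-1.8  2.   5. ] q6 0.20
time: 50.85
tcp_pos: [0.5578, 0.1793, 0.129]
eef_rot: [0.699, 0.715, 0.036, -0.006]
wrist_force: [-0.2, 0.8, -0.2]
gripper_width: 0.0397
t50.85 tcp [0.5578 0.1793 0.129 ] jaw 0.021 tilt [0.042 0.059] w 0.0397 F [-0.2  0.8 -0.2] q6 0.20
time: 51.35
tcp_pos: [0.5581, 0.1797, 0.1077]
eef_rot: [0.699, 0.715, 0.037, -0.006]
wrist_force: [1.0, 2.0, 0.3]
gripper_width: 0.0392
t51.35 tcp [0.5581 0.1797 0.1077] jaw 0.021 tilt [0.043 0.06 ] w 0.0392 F [1.  2.  0.3] q6 0.20
```

The foot caught the rim briefly (5 N), then slipped in. It is now ~28 mm deep with low force, so I continue.

```bash
python3 -m jog '[{"translation":[0,0,-3],"turn":0,"fingers":20},{"translation":[0,0,-3],"turn":0,"fingers":20},{"translation":[0,0,-2],"turn":0,"fingers":20},{"translation":[0,0,0],"turn":0,"fingers":20},{"translation":[0,0,0],"turn":0,"fingers":20}]'
python3 -c "
from h import *
rep()"
```

```text
time: 51.85
tcp_pos: [0.558, 0.1798, 0.0983]
eef_rot: [0.699, 0.715, 0.036, -0.006]
wrist_force: [1.0, 1.5, -0.3]
gripper_width: 0.0395
t51.85 tcp [0.558  0.1798 0.0983] jaw 0.021 tilt [0.043 0.06 ] w 0.0395 F [ 1.   1.5 -0.3] q6 0.20
```

```bash
python3 -m jog '[{"translation":[0,0,0],"turn":0,"fingers":46},{"translation":[0,0,0],"turn":0,"fingers":52},{"translation":[0,0,0],"turn":0,"fingers":58},{"translation":[0,0,0],"turn":0,"fingers":60},{"translation":[0,0,0],"turn":0,"fingers":60}]'
python3 - <<'E'
from h import *
rep()
W=cap('wrist');g=W['pixels'].max(2)
for v in range(200,300,10):
    r=np.where(g[v,150:360]<60)[0]+150
    sp=np.split(r,np.where(np.diff(r)>1)[0]+1);print(v,[(int(a[0]),int(a[-1])) for a in sp if len(a)>2])
E
```

```text
time: 52.35
tcp_pos: [0.5579, 0.179, 0.0987]
eef_rot: [0.699, 0.715, 0.036, -0.005]
wrist_force: [-0.7, 0.7, 0.7]
gripper_width: 0.06
t52.35 tcp [0.5579 0.179  0.0987] jaw 0.022 tilt [0.043 0.059] w 0.0600 F [-0.7  0.7  0.7] q6 0.20
200 [(220, 226)]
210 [(220, 224), (234, 273)]
220 [(219, 223), (225, 282)]
230 [(222, 285)]
240 [(221, 289)]
250 [(192, 199), (220, 293), (312, 320), (333, 336)]
260 [(188, 200), (217, 296), (312, 325), (338, 345)]
270 [(162, 169), (184, 200), (216, 299), (311, 329), (342, 351)]
280 [(155, 165), (182, 198), (215, 300), (313, 332), (346, 357)]
290 [(150, 152), (154, 195), (215, 297), (316, 359)]
```

Fingers are clear on both sides of the cap. Lift away and retreat, then check.

```bash
python3 -m jog '[{"translation":[0,0,10],"turn":0,"fingers":60},{"translation":[0,0,25],"turn":0,"fingers":60},{"translation":[0,0,40],"turn":0,"fingers":60},{"translation":[0,0,40],"turn":0,"fingers":60},{"translation":[0,0,20],"turn":0,"fingers":60}]'
python3 -m jog '[{"translation":[-20,-15,0],"turn":0,"fingers":60},{"translation":[-30,-30,0],"turn":0,"fingers":60},{"translation":[-30,-35,0],"turn":0,"fingers":60},{"translation":[-20,-35,0],"turn":0,"fingers":60},{"translation":[0,0,0],"turn":0,"fingers":60}]'
python3 - <<'E'
from h import *
import pickle
rep()
d={n:cap(n,n+'_end.png') for n in('scene','side','wrist')};pickle.dump(d,open('c11.pkl','wb'));d0=pickle.load(open('c0.pkl','rb'))
c=np.array([.5555,.1815,.04]);S,D=d['scene'],d['side']
for n in('scene','side'):
    C=d[n];print(n,'expect foot',np.round(proj(C,c),1),'captop',np.round(proj(C,c+[0,0,.12]),1),'capmid',np.round(proj(C,c+[0,0,.091]),1),'capbase',np.round(proj(C,c+[0,0,.062]),1))
    g=C['pixels'].max(2);u,v=np.round(proj(C,c+[0,0,.12])).astype(int)
    for r in range(v-12,v+30,3):
        k=np.where(g[r,u-16:u+17]<62)[0]+u-16;print(r,(int(k.min()),int(k.max()),len(k)) if len(k) else None,end=' ')
    print()
# bystanders / drawer: difference to the start
for n,boxes in(('scene',{'bottle':(170,198,202,248),'beaker':(286,238,322,284),'post':(250,204,284,260),'handle':(160,135,215,175)}),('side',{'cab':(255,225,370,330),'bottle':(314,192,340,235)})):
    for k,(x0,y0,x1,y1) in boxes.items():print(n,k,np.abs(d[n]['pixels'][y0:y1,x0:x1].astype(int)-d0[n]['pixels'][y0:y1,x0:x1]).mean().round(1))
E
```

```text
time: 52.9
tcp_pos: [0.5545, 0.178, 0.237]
eef_rot: [0.699, 0.715, 0.033, -0.007]
wrist_force: [0.3, -0.0, -0.3]
gripper_width: 0.0598
time: 53.4
tcp_pos: [0.4545, 0.0617, 0.2462]
eef_rot: [0.697, 0.716, 0.039, -0.003]
wrist_force: [-0.1, 0.7, 0.9]
gripper_width: 0.0599
t53.40 tcp [0.4545 0.0617 0.2462] jaw 0.025 tilt [0.049 0.059] w 0.0599 F [-0.1  0.7  0.9] q6 0.01
scene expect foot [291.2 217.6] captop [293.7 183.3] capmid [293.1 192.1] capbase [292.4 200.5]
171 None 174 None 177 None 180 (289, 296, 8) 183 (286, 299, 14) 186 (286, 299, 14) 189 (278, 299, 17) 192 (278, 299, 22) 195 (278, 298, 21) 198 (278, 298, 21) 201 (278, 298, 17) 204 (290, 293, 4) 207 (307, 309, 3) 210 (303, 310, 8) 
side expect foot [246.4 189.7] captop [245.4 159.4] capmid [245.7 167. ] capbase [245.9 174.5]
147 (237, 247, 11) 150 (237, 248, 12) 153 (237, 248, 12) 156 (238, 249, 12) 159 (238, 251, 14) 162 (238, 251, 14) 165 (239, 251, 13) 168 (239, 252, 14) 171 (239, 252, 14) 174 (241, 252, 12) 177 (243, 250, 8) 180 None 183 (253, 255, 3) 186 (241, 254, 14) 
scene bottle 2.4
scene beaker 2.3
scene post 3.9
scene handle 2.3
side cab 4.3
side bottle 1.6
```

Cap edges match a seated cell in both views: scene rows ~180–204 around column 292.5, side bottom ~177 around column 246. The bystanders and the handle look as they did at the start. Handing in.

```bash
python3 -c "
from workcell import ctrl
print(ctrl.sign_off())"
```

```text
the job is handed in; nothing more can be done
None
```

The job is handed in after about 53 s of the 210 s allowed; no verdict was reported. I pulled the drawer open and laid the three cassettes on the bench flat inside it. One of them had been knocked aside, so I found it again first. I then pushed the drawer shut, and the blue look-alike was left alone. Feeling the shutters, pocket 0 was stiff (10 N, a vial) and pocket 1 gave way with about 0.5 N, so the cell went down into pocket 1. Pockets 2 to 4 were not felt.

**Last checks:**
- **Cell:** The cap outline in both fixed views matches an upright, fully seated cell to about 1 pixel (about 4 mm). I did not measure the shutter depth directly. The foot caught the pocket rim on the way in, at about 5 N.
- **Drawer:** The handle is back at its starting pixels, with about 13 N felt at the stop. In the last view before shutting, all three cassettes lay flat.
- **Bystanders:** The bottle, beaker and post areas are nearly unchanged since the start in image difference. The post patch (3.9) and the side view of the cabinet (4.3) differ most. I put that down to the cell's new place and the arm's shadow, but did not check it.
- **Robot:** The arm is clear of everything.

**Disagreements:** The fingertips sat about 18 mm above the reported tool point at the bench and about 29 mm above it at the shutter. That cost one missed grasp of the handle, and I did not explain the difference. The tool's tilt also crept up to about 0.09 rad; a half turn partly cancelled it, and it was about 0.08 rad at the end.

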